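Clear the gate table and gauge the gate's opening

TASK

Sweep the offcuts off the gate table into the catch tray with the scraper block, without touching them with the gripper, and stand the scraper back on the bench. Then find the opening under the gate: lay the thinnest gauge leaf flat on the table and slide it nose first under the gate, take it out, and go on to thicker leaves until you come to one that comes up against the gate and will not go under. Leave the thickest leaf that does go under lying flat in the gate with its nose out at the far side, the other leaves flat on the gauge mat, and the other things on the bench alone.

Things in the scene. Friction and masses are not known exactly. Their poses are not given: they have to be found in the camera images.
- gate_table: the gate table (fixed): aluminium slab on rails, its top 46 mm above this origin (40 mm above the bench mats at z = 0). x points from the open front to the gate, y across towards the catch tray, z up. Slab: x -110 to +140 mm, y -90 to +90 mm; level and rimless, open in front of the gate (x < 70 mm). Gate, posts and knob stand at most 80 mm above the slab
- gate_mouth (a point): middle of the gate's front face at slab-top height (x = 73 mm in the gate table's frame), same axes. The gate is a level steel bar 20 mm deep (x 0 to +20 mm), 128 mm wide, 26 mm tall, between posts 130 mm apart that reach 3 mm further forward. The opening under the bar is locked, unknown, between 7 and 17.5 mm; its value is not given, it must be tried
- catch_tray: shallow dark-grey tray (fixed), 142 x 242 mm, rim 17 mm high, floor 2 mm. Origin: centre of its underside; its long side (its y) runs along the gate table's x. It is centred at x = -20 mm, y = +152 mm in the gate table's frame, its edge tucked under the slab's +y edge, so that what is pushed off that edge drops into it
- gauge_mat: thin cork mat (fixed) 190 x 360 mm, 4 mm thick, on the bench; origin at the centre of its underside (top at +4 mm), x the short side, y the long side, along which the four leaves lie side by side, about 80 mm apart
- leaf_a: the thinnest and narrowest gauge leaf: flat steel blade 130 x 40 mm, 6 mm thick, with an upright black grip fin (40 mm along x, 12 mm thick, centred at x = -32 mm, top 60 mm above the blade's underside). Origin: centre of the underside; x towards the nose (edge at x = +65 mm), z up. 0.1 to 0.35 kg. Starts flat on the gauge mat, nose roughly to the mat's +x, the four leaves in any order
- leaf_b: the second thinnest gauge leaf: flat steel blade 130 x 48 mm, 10 mm thick, with an upright black grip fin (40 mm along x, 12 mm thick, centred at x = -32 mm, top 60 mm above the blade's underside). Origin: centre of the underside; x towards the nose (edge at x = +65 mm), z up. 0.1 to 0.35 kg. Starts flat on the gauge mat, nose roughly to the mat's +x, the four leaves in any order
- leaf_c: the second thickest gauge leaf: flat steel blade 130 x 56 mm, 14 mm thick, with an upright black grip fin (40 mm along x, 12 mm thick, centred at x = -32 mm, top 60 mm above the blade's underside). Origin: centre of the underside; x towards the nose (edge at x = +65 mm), z up. 0.1 to 0.35 kg. Starts flat on the gauge mat, nose roughly to the mat's +x, the four leaves in any order
- leaf_d: the thickest and widest gauge leaf: flat steel blade 130 x 64 mm, 18 mm thick, with an upright black grip fin (40 mm along x, 12 mm thick, centred at x = -32 mm, top 60 mm above the blade's underside). Origin: centre of the underside; x towards the nose (edge at x = +65 mm), z up. 0.1 to 0.35 kg. Starts flat on the gauge mat, nose roughly to the mat's +x, the four leaves in any order
- scraper: the scraper block: dark steel foot 150 mm long (its x), 30 mm thick (y), 24 mm high, with an upright wooden grip centred on it, 90 mm long, 18 mm thick (y), its top 70 mm above the underside. Origin: centre of the underside, z up. It starts on the dark bench mat right of the white band (z = 0; the band lies at -6 mm); 0.25 to 0.5 kg
- offcut_0: a steel offcut, flat strip 60 x 18 x 6 mm with two holes, lying on the gate table's slab at the start. Origin: centre of its underside, x along its length. Two to four of the four are there; absent ones give no pose
- offcut_1: a steel offcut, flat strip 60 x 18 x 6 mm with two holes, lying on the gate table's slab at the start. Origin: centre of its underside, x along its length. Two to four of the four are there; absent ones give no pose
- offcut_2: a steel offcut, flat strip 60 x 18 x 6 mm with two holes, lying on the gate table's slab at the start. Origin: centre of its underside, x along its length. Two to four of the four are there; absent ones give no pose
- offcut_3: a steel offcut, flat strip 60 x 18 x 6 mm with two holes, lying on the gate table's slab at the start. Origin: centre of its underside, x along its length. Two to four of the four are there; absent ones give no pose
- marker_2: a blue and white felt marker lying on the bench, 136 x 18 x 18 mm: a bystander, to be left alone; origin at the centre of its underside
- swab_jar: the clear jar of swabs, 53 mm across, 81 mm high: a bystander, to be left alone; origin at the centre of its underside
- alcohol_bottle: the white dispenser bottle with a blue collar, 60 mm across, 138 mm high: a bystander, to be left alone; origin at the centre of its underside
There are look-alikes about, which are no part of the job. What is shaped like the offcut_0 but orange is not meant.

How it is judged:
By the outcome, as a careful person would: the job done as asked, in the order asked, and still so for the second after the job is handed in, with the robot touching nothing.
Of offcut_0, offcut_1, offcut_2, offcut_3 only 2 to 4 are there at a start; the rules pass over those that are not, and their reading is None.
At some moment in a run one of leaf_a, leaf_b, leaf_c, leaf_d, scraper may be knocked a few centimetres aside while the robot is not near it.
Once in a run the grip may slacken for a moment while it holds something.
It also fails if it takes over 210 s, if anything falls off the work surface, if the arm or the gripper's body presses on something with over 40 N, if the wrist force passes 120 N, or if a joint passes its speed limit or range.

ROBOT

A 6-joint arm with a two-finger parallel gripper is mounted at the origin on the work surface; the furniture and walls round the work are solid. World frame = base frame: x ahead of the robot, y to its left, z up, the work surface at z = 0. Lengths are in m, angles in degrees, forces in N, time in s.
With the tool pointing down it reaches from about 0.4 to 0.825 m from the base axis. Payload 7 kg.
Tool frame: the origin (TCP) lies at the very end of the fingers, on their centre line; the grasp point (between the pads) lies manip.tcp_to_grasp behind it (manip.tcp_to_grasp is the distance from the TCP to the grasp point, in m); y points along the fingers, x is the direction in which the jaws open and shut, and the axes are right-handed (so a half turn about y gives the same grasp; the last joint's range is limited). The gripper opens to 85 mm and grips with 20 to 120 N. Pads are 22 mm wide; open, the fingers measure 114 mm over their backs; the gripper's body (76 mm by 85 mm) begins 54 mm behind the grasp point. The pads swing forward as they close: fully open they stand 13 mm farther back than shut.
Start: joints at [-57.92, 20.546, 0.682, 0, -70.136, -16.507], TCP at [0.181, -0.65, 0.202] pointing down, gripper open.
Joint ranges: [-176.03, 176.03], [-82.01, 121.73], [-58.28, 71.71], [-173.87, 95.51], [-174.79, -0.11], [-173.66, 173.66]. Speed limits (degrees/s): [136.94, 136.94, 172.46, 180, 180, 180].

INTERFACE

Orientations are given as a 3x3 rotation matrix whose columns are the frame's x, y, z axes.
In Python, from rig import status, vision, manip gives the robot as it stands.
- The arm moves only by the shell command python3 -m crank 'ROWS' [FORCE]. ROWS is JSON, a list that holds one entry, the list of rows, each a list of 7 numbers: the gripper command: -1 is fully open, 1 is shut, values between are in proportion, then the shift along the tool's x, y, z in units of 25 mm (1.0 is 25 mm), then the turn, a rotation vector about the tool's x, y, z in degrees. In form: [[[jaw, dx, dy, dz, rx, ry, rz], ...]]. A call has 1 to 5 rows; each row shifts and turns the commanded pose from where the row before left it, along the tool's axes as they then stand; what a row does not reach is not made up. A row lasts 1/12 s, in which the tool goes at most 41.7 mm and 7.16 degrees, less where a joint would pass 70% of its speed; a pose out of reach is approached as far as the arm can. A call is refused whole if a number of a shift passes 1 or a number of a turn 7.16, either way. A call with a gripper value outside its range is refused whole. The fingers move at their own pace and stop on an object; FORCE is the grip in N (left out, the last holds). Time passes only in rows, so rows that do not move let the fingers close. It gives the time, the measured TCP pose, the force and the opening at its end, in the units of the state.
- status.state(): the state, without advancing time (a new reading comes with each control period).
- vision.capture(name): name is "scene" or "top"; returns a dict with "image" (384x512x3 uint8, red, green, blue), "K" (3x3 intrinsics, pixels), "R" (3x3) and "t" (3): a world point X has camera coordinates R X + t. Camera axes: x right, y down, z forward; pixel columns grow to the right and rows downward; lengths in m; the calibration is good to about 2 mm. A picture is of the moment at which its call begins. There is no depth.
- manip.close_job(): hands the job in, once; it reports no verdict.
The state is a dict: "clock": time; "joints": joint angles; "qd": joint speeds; "tau": joint torques, N m; "tcp_pos": TCP position; "orientation": TCP orientation; "wrist_force": force on the tool from outside, world axes, zero at the start; "wrist_torque": the same for the moment, N m; "gripper_width": finger opening in m.
Only numpy, scipy, OpenCV 4.12 (cv2) and the standard library are available. Lean on these libraries where they do the work, as an engineer would, in place of code of your own. Each camera call takes 0.05 s, during which the arm holds its last target.

## Working session

There is one attempt and no reset: what is moved stays moved. The work goes in short steps, Python scripts to look and compute and a shell command to move; the robot and the scene stay as the last step left them, time stands still between calls to the robot, and variables do not carry over. Pictures are saved under pics/ and viewed, and the job is handed in when it is done.

```bash
ls; mkdir -p pics; python3 - <<'E'
from rig import status, vision, manip
import cv2
print(status.state(), manip.tcp_to_grasp)
for n in("scene","top"):
    c=vision.capture(n); print(n,c["K"],c["R"],c["t"])
    cv2.imwrite(f"pics/{n}0.png",c["image"][:,:,::-1])
E
```

```text
pics
{'clock': 0.0, 'joints': array([-5.79216475e+01,  2.05899506e+01,  6.33062352e-01, -1.93390355e-02,
       -7.01358305e+01, -1.65063526e+01]), 'qd': array([ 9.43632240e-02, -3.38381613e-02, -7.81565421e-05, -4.09731865e-02,
       -5.75979878e-03,  6.32323435e-02]), 'tau': array([-1.77853202e-03, -5.83323383e+01,  2.93411493e+01,  6.93670794e+00,
       -5.86992974e-03,  1.43687515e-05]), 'tcp_pos': array([ 0.1810171 , -0.6497196 ,  0.20117753]), 'orientation': array([[-2.68337883e-01, -5.90426292e-04, -9.63324676e-01],
       [ 9.63323458e-01,  1.53975104e-03, -2.68338488e-01],
       [ 1.64171427e-03, -9.99998640e-01,  1.55597964e-04]]), 'wrist_force': array([0.66823864, 0.0317609 , 0.56587374]), 'wrist_torque': array([-0.04600614, -0.07301548, -0.05077172]), 'gripper_width': 0.08588173249787558} 0.0187
scene [[354.96261079   0.         263.62718051]
 [  0.         354.96261079 189.8419433 ]
 [  0.           0.           1.        ]] [[-0.63233936 -0.77462205 -0.01037332]
 [-0.57897643  0.4814419  -0.65802735]
 [ 0.51471664 -0.41009069 -0.75292258]] [0.3469828  0.35563053 1.05231551]
top [[359.8760949    0.         254.0223334 ]
 [  0.         359.8760949  197.19666535]
 [  0.           0.           1.        ]] [[ 0.00469456 -0.9999144   0.0122125 ]
 [-0.99249222 -0.00615164 -0.12215301]
 [ 0.12221768 -0.01154736 -0.99243614]] [-7.82141019e-05  5.56461931e-01  9.73559587e-01]
```

View pics/scene0.png

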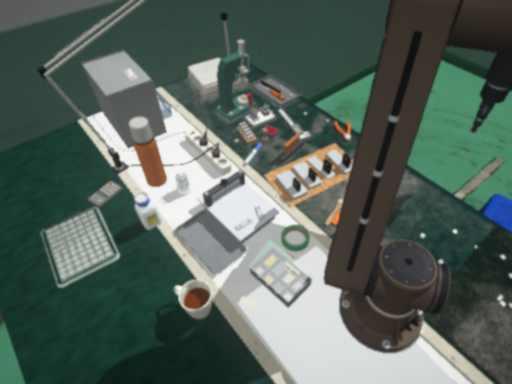

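View pics/top0.png

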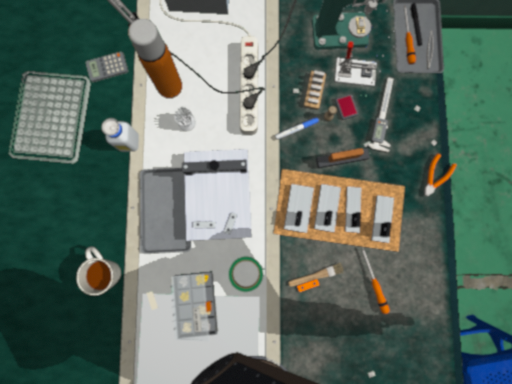

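```bash
python3 - <<'E'
import cv2
a=cv2.imread("pics/top0.png")
cv2.imwrite("pics/c1.png",cv2.resize(a[140:260,130:270],None,fx=5.5,fy=4.9,interpolation=cv2.INTER_CUBIC)[:600])
cv2.imwrite("pics/c2.png",cv2.resize(a[110:260,265:415],None,fx=4,fy=4,interpolation=cv2.INTER_CUBIC))
a=cv2.imread("pics/scene0.png")
cv2.imwrite("pics/c3.png",cv2.resize(a[120:270,170:365],None,fx=4,fy=4,interpolation=cv2.INTER_CUBIC))
E
```

```text
(no output)
```

View pics/c1.png

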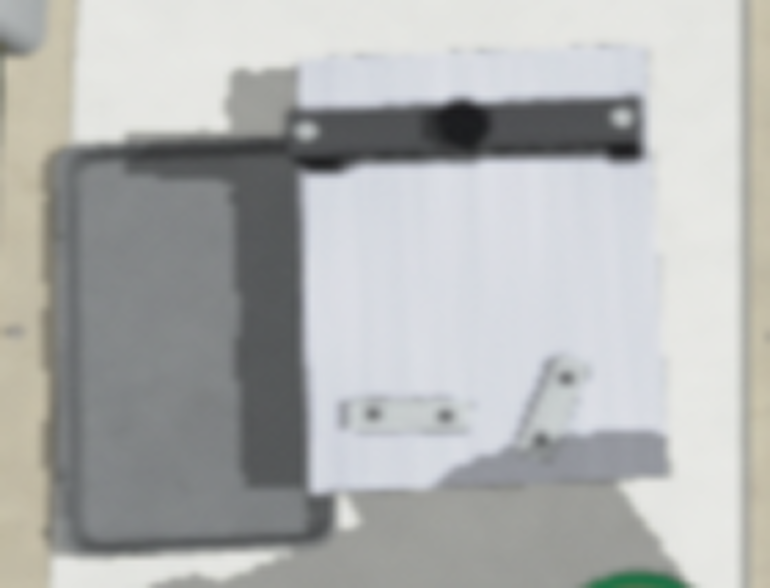

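View pics/c2.png

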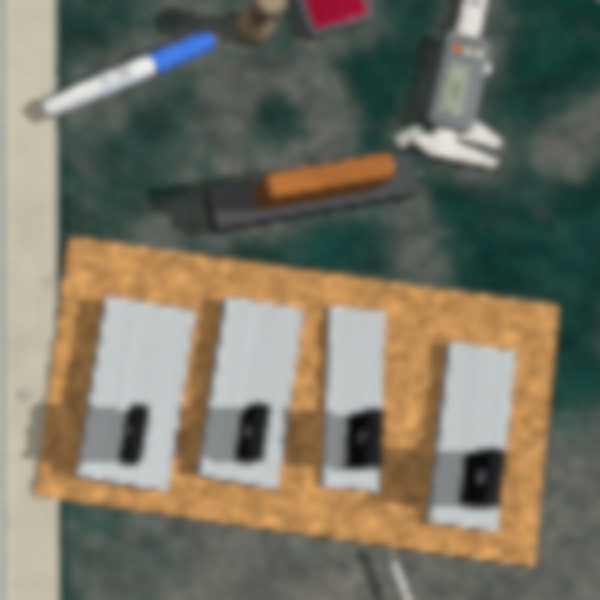

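View pics/c3.png

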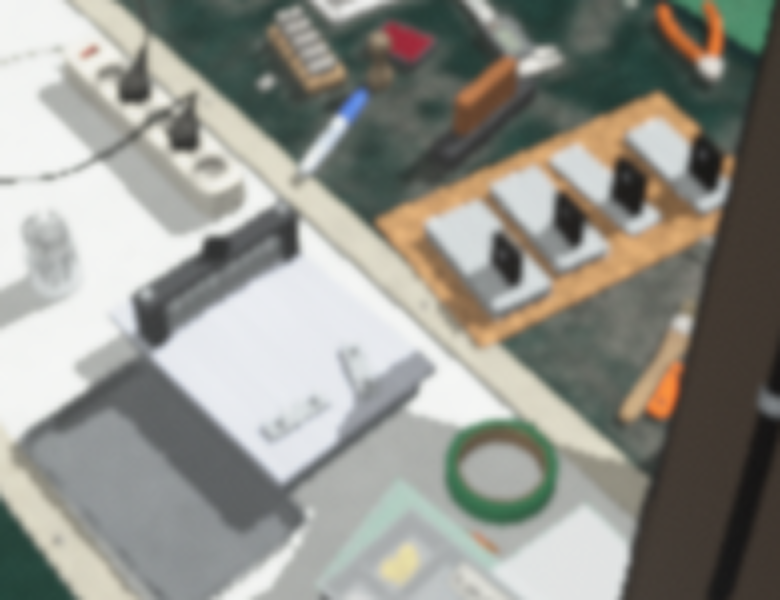

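```bash
cat > h.py <<'E'
from rig import status, vision, manip
import cv2, numpy as np, json
def cap(n,save=None):
    c=vision.capture(n); c["bgr"]=c["image"][:,:,::-1].copy()
    if save: cv2.imwrite(f"pics/{save}.png",c["bgr"])
    return c
def cast(c,px,z):
    px=np.atleast_2d(np.array(px,float)); K,R,t=[np.array(c[k]) for k in("K","R","t")]
    d=(np.linalg.inv(K)@np.c_[px,np.ones(len(px))].T).T@R   # world dirs
    o=-R.T@t
    return o+d*((z-o[2])/d[:,2])[:,None]
def proj(c,X):
    X=np.atleast_2d(X); p=X@np.array(c["R"]).T+c["t"]; p=p@np.array(c["K"]).T
    return p[:,:2]/p[:,2:]
def crop(c,r0,r1,c0,c1,f,name):
    cv2.imwrite(f"pics/{name}.png",cv2.resize(c["bgr"][r0:r1,c0:c1],None,fx=f,fy=f,interpolation=cv2.INTER_CUBIC))
def tri(c1,p1,c2,p2):
    P=[np.array(c["K"])@np.c_[c["R"],c["t"]] for c in(c1,c2)]
    X=cv2.triangulatePoints(P[0],P[1],np.array(p1,float).reshape(2,1),np.array(p2,float).reshape(2,1))[:,0]
    return X[:3]/X[3]
E
python3 - <<'E'
from h import *
np.set_printoptions(precision=4,suppress=True)
t=cap("top"); s=cap("scene")
o=-np.array(t["R"]).T@t["t"];print("cam",o)
# slab corners from crop
P=[(130+x/5.5,140+y/4.9) for x,y in[(308,492),(668,474),(650,48),(299,56)]]
W=cast(t,P,0.04); print(W); print([np.linalg.norm(W[i]-W[(i+1)%4]) for i in range(4)])
# leaves
hsv=cv2.cvtColor(t["bgr"],cv2.COLOR_BGR2HSV)
m=((hsv[...,1]<70)&(hsv[...,2]>90)).astype(np.uint8)
m[:,:270]=0;m[:,410:]=0;m[:172]=0;m[250:]=0
n,l,st,ce=cv2.connectedComponentsWithStats(m)
for i in range(1,n):
    if st[i,4]>150:
        pts=np.argwhere(l==i)[:,::-1].astype(np.float32)
        c,hull=None,cv2.convexHull(pts)
        r=cv2.minAreaRect(hull); print(st[i],r, )
        for zt in(.010,.014,.018,.022):
            b=cast(t,cv2.boxPoints(r),zt)[:,:2]; print(zt,b.mean(0),np.linalg.norm(b[0]-b[1]),np.linalg.norm(b[1]-b[2]),np.degrees(np.arctan2(*(b[1]-b[0])[::-1])))
E
```

```text
cam [0.4333 0.0146 1.0342]
[[0.4354 0.1886 0.04  ]
 [0.4463 0.0096 0.04  ]
 [0.6907 0.0202 0.04  ]
 [0.6846 0.2002 0.04  ]]
[np.float64(0.17940378613679162), np.float64(0.24467154282819253), np.float64(0.18007807507644036), np.float64(0.2494392811719984)]
[270 172  11  78 619] ((275.0, 210.5), (77.0, 10.0), 90.0)
0.01 [ 0.523  -0.0574] 0.028969280920866543 0.22070344335274775 -89.59471013659255
0.014 [ 0.5226 -0.0572] 0.028856138469997246 0.2198414637763671 -89.59471013659251
0.018 [ 0.5223 -0.0569] 0.02874299601912795 0.2189794841999864 -89.59471013659244
0.022 [ 0.5219 -0.0566] 0.028629853568258652 0.2181175046236056 -89.59471013659262
[ 284  184   30   49 1026] ((298.52996826171875, 207.79000854492188), (23.900211334228516, 46.386207580566406), 8.130102157592773)
0.01 [ 0.5302 -0.1249] 0.13359459781021232 0.06889517761673349 -8.455865472479895
0.014 [ 0.5298 -0.1244] 0.13307283062308628 0.06862610054609698 -8.455865472479895
0.018 [ 0.5294 -0.1238] 0.13255106343596026 0.06835702347546051 -8.455865472479891
0.022 [ 0.5291 -0.1233] 0.1320292962488342 0.06808794640482402 -8.455865472
[... 1500 characters left out ...]
.014 [ 0.4624 -0.4247] 0.02581721050058522 0.09620367005640369 -89.6798031661368
0.018 [ 0.4623 -0.423 ] 0.025715983426363918 0.09582646369443262 -89.67980316613664
0.022 [ 0.4621 -0.4213] 0.025614756352142446 0.0954492573324615 -89.67980316613695
[296 238  83  12 430] ((336.5000305175781, 248.00001525878906), (82.44864654541016, 10.040915489196777), 8.130102157592773)
0.01 [ 0.4162 -0.2311] 0.028242062061093063 0.23313935492408797 -8.728808522434765
0.014 [ 0.4163 -0.2301] 0.02813175983688796 0.23222880563975284 -8.728808522434766
0.018 [ 0.4164 -0.2292] 0.02802145761268286 0.23131825635541783 -8.72880852243477
0.022 [ 0.4164 -0.2282] 0.0279111553884777 0.2304077070710827 -8.728808522434788
```

```bash
python3 - <<'E'
from h import *
t=cap("top"); s=cap("scene")
g=lambda c:{**c,"bgr":np.clip(255*(c["bgr"]/255.)**.5,0,255).astype(np.uint8)}
crop(g(t),140,175,305,380,10,"sc_t"); crop(g(s),120,175,265,320,10,"sc_s")
E
```

```text
(no output)
```

View pics/sc_t.png

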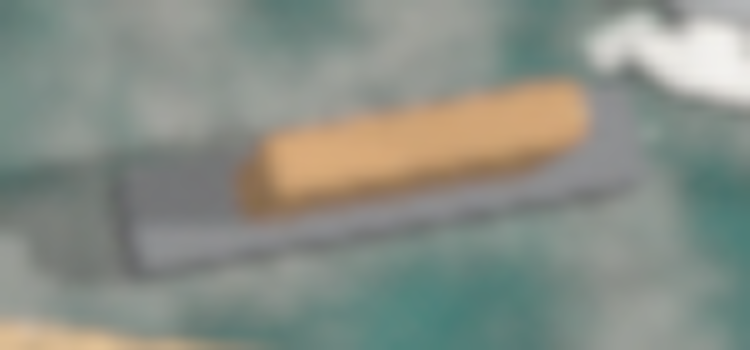

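View pics/sc_s.png

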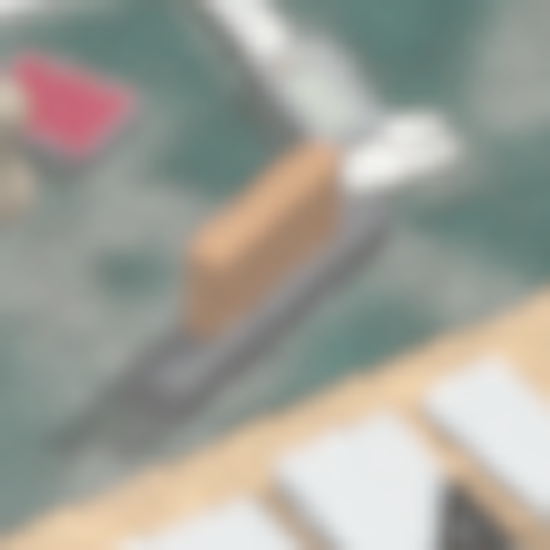

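```bash
cat >> h.py <<'E'
def to(target,yaw,cur=None):
    """yaw: world angle (deg) of tool x; prints turn about tool y and then shift in units along tool axes after the turn"""
    s=status.state(); R=np.array(s["orientation"]); p=np.array(s["tcp_pos"])
    a=np.degrees(np.arctan2(R[1,0],R[0,0])); d=(yaw-a+180)%360-180
    y=np.radians(yaw); X=np.array([np.cos(y),np.sin(y),0]); Y=np.array([0,0,-1.]); Z=np.cross(X,Y)
    v=np.array(target)-p
    u=np.array([v@X,v@Y,v@Z])/.025
    print(f"t={s['clock']:.2f} yaw={a:.2f} ry={-d:.2f}  units {u.round(2)}  (rows~{np.abs(u).max():.1f})  jw={s['gripper_width']:.4f} j={np.array(s['joints']).round(0)}")
E
python3 - <<'E'
from h import *
np.set_printoptions(precision=4,suppress=True)
t=cap("top"); s=cap("scene")
f=lambda x,y:(305+x/10-.45,140+y/10-.45)
L,Rr=cast(t,[f(275,172),f(584,108)],.07); print("grip",L,Rr,(L+Rr)/2,np.linalg.norm(L-Rr),np.degrees(np.arctan2(*(L-Rr)[1::-1])))
C=cast(t,[f(125,175),f(140,275),f(632,190),f(628,85)],.024); print(C,C.mean(0),np.degrees(np.arctan2(*(C[1]-C[2])[1::-1])))
c=C.mean(0)
print(proj(s,np.r_[((L+Rr)/2)[:2],.07]))
to(((L+Rr)/2)[:3]*[1,1,0]+[0,0,.16],180)
# offcuts
for z,P in((.046,[(340,415),(470,415),(405,400),(405,432)]),(.046,[(522,445),(580,360)])):
    print(cast(t,[(130+x/5.5,140+y/4.9) for x,y in P],z))
E
```

```text
grip [ 0.6652 -0.2103  0.07  ] [ 0.6839 -0.296   0.07  ] [ 0.6746 -0.2532  0.07  ] 0.08773412037835267 102.2802446926574
[[ 0.6751 -0.1778  0.024 ]
 [ 0.6458 -0.1816  0.024 ]
 [ 0.6718 -0.3239  0.024 ]
 [ 0.7027 -0.3238  0.024 ]] [ 0.6739 -0.2518  0.024 ] 100.32613142681348
[[291.9663 140.2026]]
t=0.40 yaw=105.57 ry=-74.43  units [-19.73   1.68 -15.88]  (rows~19.7)  jw=0.0851 j=[-58.  21.   1.  -0. -70. -17.]
[[0.4782 0.1729 0.046 ]
 [0.4785 0.1083 0.046 ]
 [0.4867 0.1408 0.046 ]
 [0.4689 0.1404 0.046 ]]
[[0.4619 0.0822 0.046 ]
 [0.5096 0.0539 0.046 ]]
```

```bash
R='';
python3 -m crank '[[[-1,0,0.1,0,0,7,0],[-1,0,0.1,0,0,7,0],[-1,0,0.1,0,0,7,0],[-1,0,0.1,0,0,7,0],[-1,0,0.1,0,0,7,0]]]'
python3 -m crank '[[[-1,0,0.1,0,0,7,0],[-1,0,0.1,0,0,7,0],[-1,0,0.1,0,0,7,0],[-1,0,0.1,0,0,7,0],[-1,0,0.1,0,0,7,0]]]'
python3 -m crank '[[[-1,0,0.1,0,0,7,0],[-1,0,0.1,0,0,7,0],[-1,0,0.1,0,0,7,0],[-1,0,0.1,0,0,3.3,0]]]'
python3 -c "
from h import *
to([.6743,-.2527,.16],11.3)"
```

```text
clock: 0.82
tcp_pos: [0.1812, -0.6502, 0.1895]
orientation: [[0.338, 0.0, -0.941], [0.941, -0.0, 0.338], [0.0, -1.0, -0.0]]
wrist_force: [0.0, -0.7, -0.0]
gripper_width: 0.0855
clock: 1.23
tcp_pos: [0.1812, -0.6502, 0.177]
orientation: [[0.817, 0.0, -0.577], [0.577, -0.0, 0.817], [0.0, -1.0, -0.0]]
wrist_force: [0.2, -0.2, 0.8]
gripper_width: 0.085
clock: 1.57
tcp_pos: [0.1812, -0.6502, 0.167]
orientation: [[0.982, 0.0, -0.189], [0.189, 0.0, 0.982], [0.0, -1.0, 0.0]]
wrist_force: [0.9, 0.1, 0.5]
gripper_width: 0.0856
t=1.57 yaw=10.88 ry=-0.42  units [22.46  0.28 11.73]  (rows~22.5)  jw=0.0856 j=[ -58.   22.   -2.   -0.  -66. -111.]
```

```bash

python3 -m crank '[[[-1,1,0,0.5,0,0,0],[-1,1,0,0.5,0,0,0],[-1,1,0,0.5,0,0,0],[-1,1,0,0.5,0,0,0],[-1,1,0,0.5,0,0,0]]]' >/dev/null
python3 -m crank '[[[-1,1,0,0.5,0,0,0],[-1,1,0,0.5,0,0,0],[-1,1,0,0.5,0,0,0],[-1,1,0,0.5,0,0,0],[-1,1,0,0.5,0,0,0]]]'>/dev/null
python3 -m crank '[[[-1,1,0,0.5,0,0,0],[-1,1,0,0.5,0,0,0],[-1,1,0,0.5,0,0,0],[-1,1,0,0.5,0,0,0],[-1,1,0,0.5,0,0,0]]]'>/dev/null
python3 -m crank '[[[-1,1,0,0.5,0,0,0],[-1,1,0,0.5,0,0,0],[-1,1,0,0.5,0,0,0],[-1,1,0,0.5,0,0,0],[-1,1,0,0.5,0,0,0]]]'
python3 -c "
from h import *
to([.6743,-.2527,.16],11.3)
t=cap('top','t1');crop(t,130,200,280,400,6,'t1c')"
```

```text
clock: 3.23
tcp_pos: [0.6237, -0.3063, 0.1672]
orientation: [[0.981, 0.0, -0.196], [0.196, -0.0, 0.981], [0.0, -1.0, -0.0]]
wrist_force: [-0.3, -1.2, 0.2]
gripper_width: 0.0854
t=3.23 yaw=11.28 ry=-0.02  units [2.41 0.29 1.7 ]  (rows~2.4)  jw=0.0854 j=[ -10.   24.    1.   -0.  -67. -159.]
```

View pics/t1c.png

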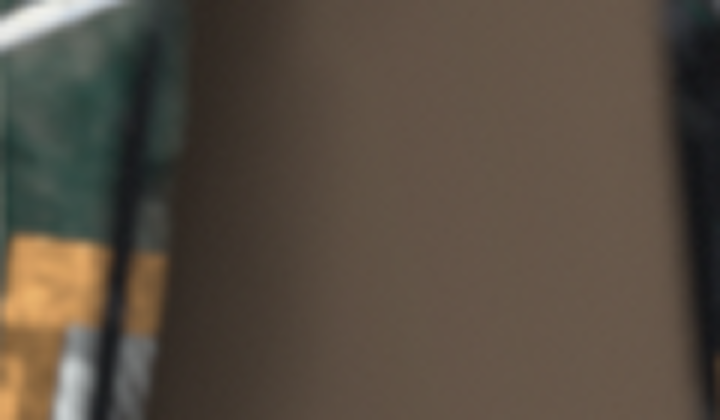

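```bash

python3 -m crank '[[[-1,0.8,0.1,0.57,0,0,0],[-1,0.8,0.1,0.57,0,0,0],[-1,0.8,0.1,0.57,0,0,0],[-1,0,0,0,0,0,0]]]' 
python3 -c "
from h import *
to([.6743,-.2527,.033],11.3)
t=cap('scene','s1');crop(t,90,190,250,370,6,'s1c')"
```

```text
clock: 3.62
tcp_pos: [0.6753, -0.2507, 0.1584]
orientation: [[0.98, -0.0, -0.198], [0.198, 0.0, 0.98], [-0.0, -1.0, 0.001]]
wrist_force: [-0.3, -0.9, -0.7]
gripper_width: 0.0854
t=3.62 yaw=11.43 ry=0.13  units [-0.06  5.02 -0.07]  (rows~5.0)  jw=0.0854 j=[  -5.   26.    4.   -0.  -68. -164.]
```

View pics/s1c.png

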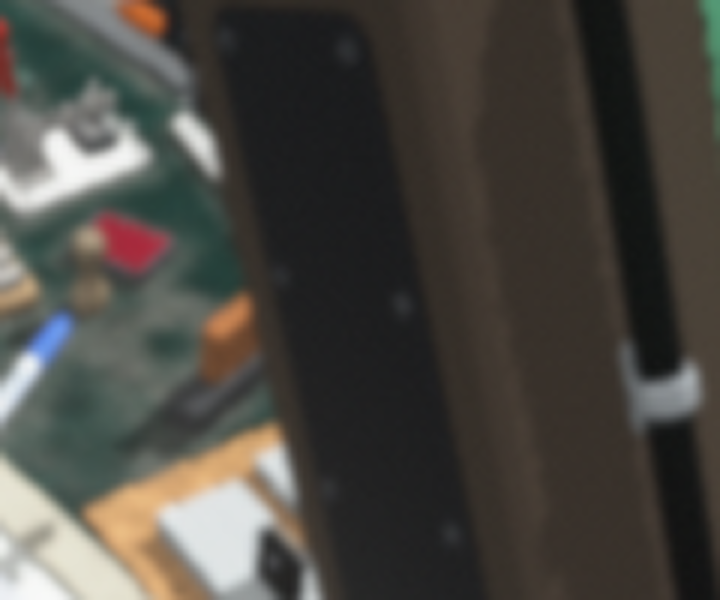

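```bash

python3 -m crank '[[[-1,0,0.9,0,0,0,0],[-1,0,0.9,0,0,0,0],[-1,0,0.9,0,0,0,0],[-1,0,0.9,0,0,0,0],[-1,0,0.9,0,0,0,0]]]' 
python3 -m crank '[[[-1,0,0.25,0,0,0,0],[-1,0,0.2,0,0,0,0],[-1,0,0,0,0,0,0],[1,0,0,0,0,0,0],[1,0,0,0,0,0,0]]]' 70
python3 -m crank '[[[1,0,0,0,0,0,0],[1,0,0,0,0,0,0],[1,0,0,0,0,0,0],[1,0,0,0,0,0,0],[1,0,0,0,0,0,0]]]' 70
```

```text
clock: 4.08
tcp_pos: [0.6726, -0.2544, 0.0465]
orientation: [[0.981, 0.0, -0.195], [0.195, -0.0, 0.981], [0.0, -1.0, -0.0]]
wrist_force: [-0.9, -0.1, 1.4]
gripper_width: 0.0855
clock: 4.5
tcp_pos: [0.6741, -0.254, 0.0376]
orientation: [[0.981, 0.002, -0.196], [0.196, -0.001, 0.981], [0.002, -1.0, -0.001]]
wrist_force: [0.0, 0.1, -0.5]
gripper_width: 0.0642
clock: 4.92
tcp_pos: [0.674, -0.2536, 0.0368]
orientation: [[0.981, 0.002, -0.196], [0.196, -0.0, 0.981], [0.002, -1.0, -0.001]]
wrist_force: [0.5, 1.0, 3.7]
gripper_width: 0.0152
```

```bash

python3 -m crank '[[[1,0,0,0,0,0,0],[1,0,0,0,0,0,0]]]' 70
python3 -m crank '[[[1,0,-0.6,0,0,0,0],[1,0,-0.8,0,0,0,0],[1,0,-0.8,0,0,0,0],[1,0,0,0,0,0,0]]]' 70
python3 -c "
from h import *
t=cap('scene','s2');crop(t,90,190,250,370,6,'s2c')"
```

```text
clock: 5.08
tcp_pos: [0.674, -0.2536, 0.0368]
orientation: [[0.981, 0.002, -0.196], [0.196, -0.0, 0.981], [0.002, -1.0, -0.001]]
wrist_force: [2.0, 1.9, 5.2]
gripper_width: 0.0151
clock: 5.42
tcp_pos: [0.6746, -0.2542, 0.0941]
orientation: [[0.981, 0.004, -0.196], [0.196, -0.001, 0.981], [0.003, -1.0, -0.002]]
wrist_force: [1.5, -0.5, -2.8]
gripper_width: 0.0151
```

View pics/s2c.png

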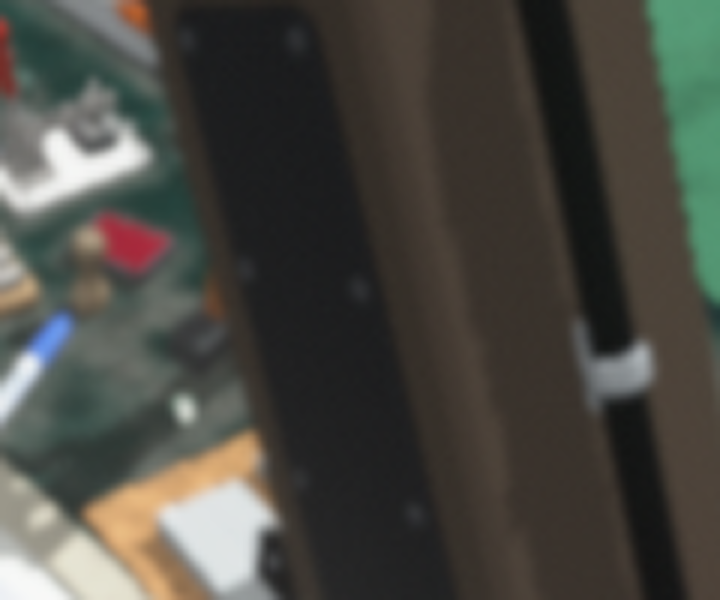

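```bash
cat >> h.py <<'E'
TO=np.array([.5493,.1040]); TY=np.radians(2.6)
def tw(x,y,z=0):
    c,s=np.cos(TY),np.sin(TY); return np.array([TO[0]+(c*x-s*y)/1000,TO[1]+(s*x+c*y)/1000,.04+z/1000])
E
python3 -m crank '[[[1,0,-0.4,0,0,-7,0],[1,0,-0.4,0,0,-7,0],[1,0,-0.4,0,0,-7,0],[1,0,-0.4,0,0,-7,0],[1,0,-0.4,0,0,-7,0]]]' 70 >/dev/null
python3 -m crank '[[[1,0,0,0,0,-7,0],[1,0,0,0,0,-7,0],[1,0,0,0,0,-7,0],[1,0,0,0,0,-7,0],[1,0,0,0,0,-7,0]]]' 70
python3 -m crank '[[[1,0,0,0,0,-7,0],[1,0,0,0,0,-4.2,0],[1,0,0,0,0,0,0]]]' 70
python3 -c "
from h import *
s={**cap('scene','s3')};print(proj(s,[tw(-110,90),tw(-110,-90),tw(140,90),tw(140,-90)]))
to(tw(-60,-82,90),92.6)"
```

```text
clock: 6.3
tcp_pos: [0.6716, -0.2531, 0.1379]
orientation: [[0.146, -0.004, -0.989], [0.989, 0.001, 0.146], [0.001, -1.0, 0.004]]
wrist_force: [0.1, -0.1, -3.9]
gripper_width: 0.015
clock: 6.55
tcp_pos: [0.6718, -0.2532, 0.1381]
orientation: [[-0.046, -0.004, -0.999], [0.999, 0.001, -0.046], [0.001, -1.0, 0.004]]
wrist_force: [-0.1, -0.3, -4.7]
gripper_width: 0.0152
[[240.83505656 240.92900317]
 [280.4470809  211.74151715]
 [197.24322538 197.82730475]
 [235.75351017 173.72920266]]
t=6.60 yaw=92.37 ry=-0.23  units [11.22  0.34  6.65]  (rows~11.2)  jw=0.0148 j=[ -5.  27.   2.  -0. -65. -82.]
```

View pics/s3.png

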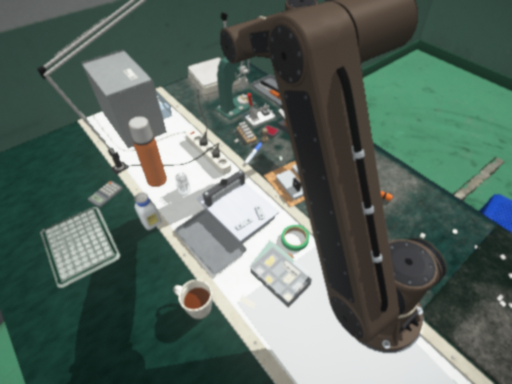

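```bash

python3 -m crank '[[[1,0.93,0,0.55,0,0,0],[1,0.93,0,0.55,0,0,0],[1,0.93,0,0.55,0,0,0],[1,0.93,0,0.55,0,0,0],[1,0.93,0,0.55,0,-0.2,0]]]' 70 >/dev/null
python3 -m crank '[[[1,0.93,0,0.55,0,0,0],[1,0.93,0,0.55,0,0,0],[1,0.93,0,0.55,0,0,0],[1,0.93,0,0.55,0,0,0],[1,0.93,0,0.55,0,0,0]]]' 70 >/dev/null
python3 -m crank '[[[1,0.93,0.3,0.55,0,0,0],[1,0.93,0.3,0.55,0,0,0],[1,0,0,0,0,0,0],[1,0,0,0,0,0,0]]]' 70
python3 -c "
from h import *
to(tw(-60,-82,38),92.6)
t=cap('top','t4'); s=cap('scene');crop(s,160,260,180,330,5,'s4c')"
```

```text
clock: 7.77
tcp_pos: [0.4944, 0.0184, 0.1252]
orientation: [[-0.046, -0.001, -0.999], [0.999, -0.0, -0.046], [-0.0, -1.0, 0.001]]
wrist_force: [0.9, 1.5, -2.8]
gripper_width: 0.0149
t=7.77 yaw=92.65 ry=0.05  units [0.04 1.89 0.05]  (rows~1.9)  jw=0.0149 j=[  25.    7.  -28.   -0.  -55. -112.]
```

View pics/t4.png

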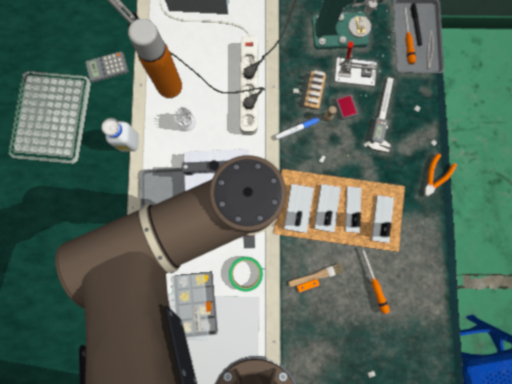

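View pics/s4c.png

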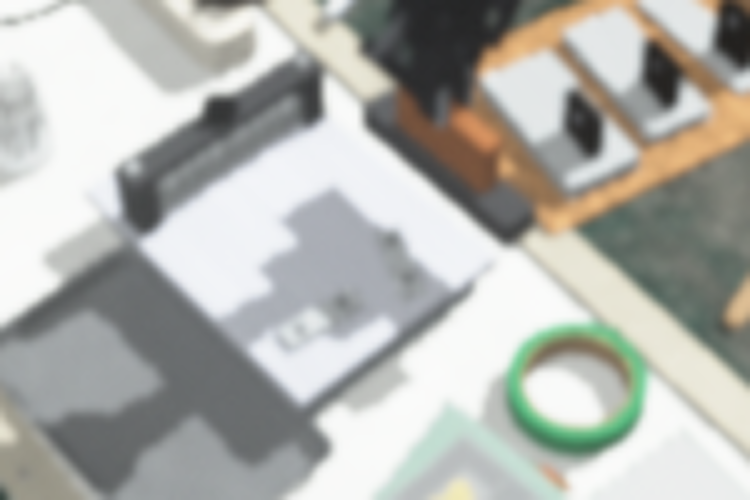

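```bash

python3 -m crank '[[[1,0,0.6,0,0,0,0],[1,0,0.6,0,0,0,0],[1,0,0.4,0,0,0,0],[1,0,0.2,0,0,0,0],[1,0,0,0,0,0,0]]]' 70
python3 -c "
from h import *
to(tw(-60,-82,38),92.6)
s=cap('scene');crop(s,160,260,180,330,5,'s5c')"
```

```text
clock: 8.28
tcp_pos: [0.4952, 0.0168, 0.0796]
orientation: [[-0.045, -0.002, -0.999], [0.999, -0.001, -0.045], [-0.001, -1.0, 0.002]]
wrist_force: [0.2, 0.0, -4.5]
gripper_width: 0.0151
t=8.28 yaw=92.59 ry=-0.01  units [0.11 0.07 0.08]  (rows~0.1)  jw=0.0151 j=[  25.   11.  -31.   -0.  -49. -112.]
```

View pics/s5c.png

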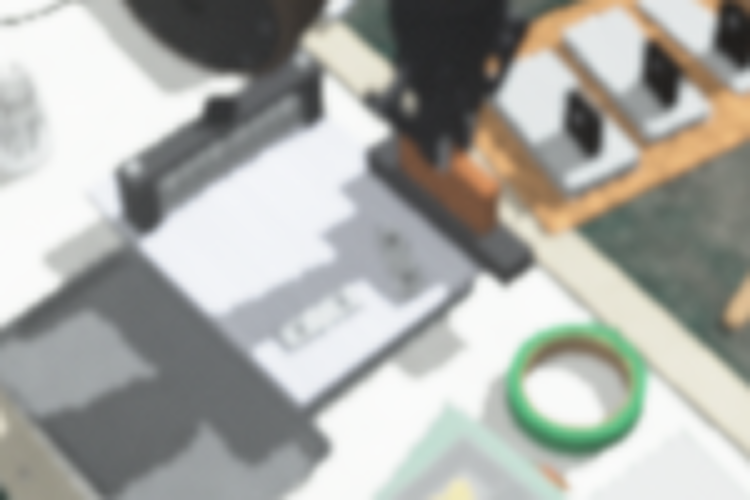

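```bash

python3 -m crank '[[[1,0.2,0.04,0,0,0,0],[1,0.4,0,0,0,0,0],[1,0.4,0,0,0,0,0],[1,0.4,0,0,0,0,0],[1,0.4,0,0,0,0,0]]]' 70
python3 -m crank '[[[1,0.4,0,0,0,0,0],[1,0.4,0,0,0,0,0],[1,0.4,0,0,0,0,0],[1,0.4,0,0,0,0,0],[1,0.4,0,0,0,0,0]]]' 70
python3 -c "
from h import *
to(tw(-60,100,38),92.6)
s=cap('scene');crop(s,160,260,180,330,5,'s6c')"
```

```text
clock: 8.75
tcp_pos: [0.4938, 0.064, 0.0803]
orientation: [[-0.047, 0.001, -0.999], [0.999, 0.0, -0.047], [0.0, -1.0, -0.001]]
wrist_force: [0.2, 0.1, -4.1]
gripper_width: 0.015
clock: 9.17
tcp_pos: [0.4912, 0.1136, 0.0798]
orientation: [[-0.047, -0.0, -0.999], [0.999, -0.0, -0.047], [-0.0, -1.0, 0.0]]
wrist_force: [-0.6, -0.1, -4.2]
gripper_width: 0.0152
t=9.17 yaw=92.69 ry=0.09  units [3.51 0.07 0.09]  (rows~3.5)  jw=0.0152 j=[  35.   11.  -30.    0.  -49. -123.]
```

View pics/s6c.png

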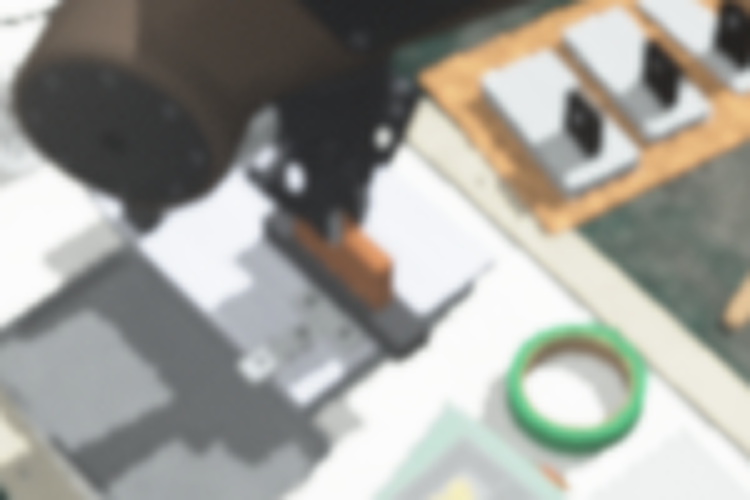

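```bash

python3 -m crank '[[[1,0.4,0.05,0,0,0,0],[1,0.4,0,0,0,0,0],[1,0.4,0,0,0,0,0],[1,0.4,0,0,0,0,0],[1,0.4,0,0,0,0,0]]]' 70
python3 -m crank '[[[1,0.4,0,0,0,0,0],[1,0.4,0,0,0,0,0],[1,0.4,0,0,0,0,0],[1,0.4,0,0,0,0,0],[1,0,0,0,0,0,0]]]' 70
python3 -c "
from h import *
to(tw(-60,100,38),92.6)
s=cap('scene');crop(s,130,280,150,330,4,'s7c')"
```

```text
clock: 9.63
tcp_pos: [0.4889, 0.1636, 0.0786]
orientation: [[-0.047, 0.0, -0.999], [0.999, 0.0, -0.047], [0.0, -1.0, -0.0]]
wrist_force: [0.2, -0.4, -4.3]
gripper_width: 0.0151
clock: 10.05
tcp_pos: [0.4875, 0.2045, 0.0787]
orientation: [[-0.048, 0.001, -0.999], [0.999, 0.001, -0.048], [0.001, -1.0, -0.001]]
wrist_force: [0.5, 0.6, -3.4]
gripper_width: 0.0151
t=10.05 yaw=92.74 ry=0.14  units [-0.13  0.03  0.11]  (rows~0.1)  jw=0.0151 j=[  44.   14.  -27.    0.  -49. -131.]
```

View pics/s7c.png

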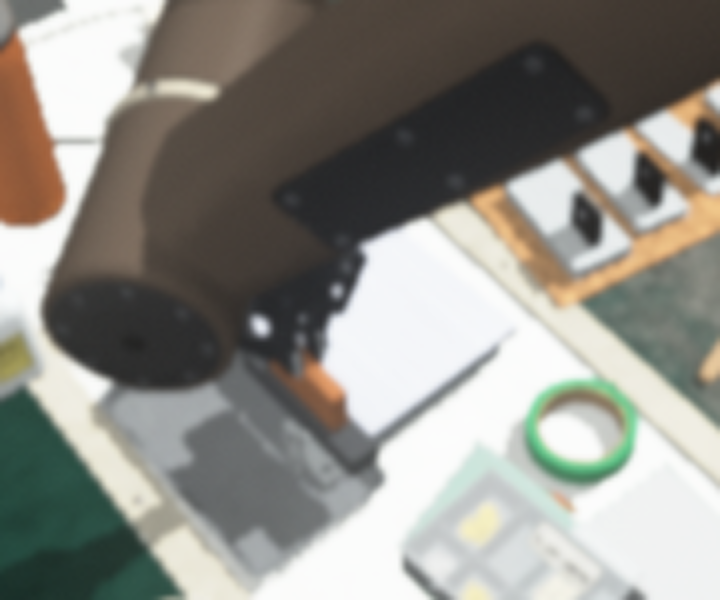

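```bash

python3 -m crank '[[[1,0,-0.6,0,0,0,0],[1,0,-0.8,0,0,0,0],[1,0,-0.8,0,0,0,0],[1,-0.8,-0.5,0,0,0,0],[1,-1,-0.3,0,0,0,0]]]' 70
python3 -m crank '[[[1,-1,0,0,0,0,0],[1,-1,0,0,0,0,0],[1,-1,0,0,0,0,0],[1,-1,0,0,0,0,0],[1,-1,0,0,0,0,0]]]' 70
python3 -m crank '[[[1,-1,0,0,0,0,0],[1,-1,0,0,0,0,0],[1,-1,0,0,0,0,0],[1,-1,0,0,0,0,0],[1,-1,0,0,0,0,0]]]' 70
python3 -c "
from h import *
to([.6743,-.2527,.15],92.6)
s=cap('scene');crop(s,130,280,150,330,4,'s8c');s=cap('top');crop(s,130,280,120,300,4,'t8c')"
```

```text
clock: 10.52
tcp_pos: [0.4901, 0.1584, 0.1554]
orientation: [[-0.049, 0.002, -0.999], [0.999, 0.001, -0.049], [0.001, -1.0, -0.002]]
wrist_force: [1.0, -1.3, -4.8]
gripper_width: 0.015
clock: 10.93
tcp_pos: [0.4946, 0.0312, 0.1537]
orientation: [[-0.046, -0.0, -0.999], [0.999, 0.0, -0.046], [0.0, -1.0, 0.0]]
wrist_force: [-0.3, 0.0, -3.7]
gripper_width: 0.0149
clock: 11.35
tcp_pos: [0.5004, -0.0936, 0.1536]
orientation: [[-0.046, -0.0, -0.999], [0.999, 0.0, -0.046], [0.0, -1.0, 0.0]]
wrist_force: [0.3, -0.2, -5.0]
gripper_width: 0.0152
t=11.35 yaw=92.65 ry=0.05  units [-6.67  0.15 -6.66]  (rows~6.7)  jw=0.0152 j=[ 12.   7. -24.  -0. -59. -99.]
```

View pics/s8c.png

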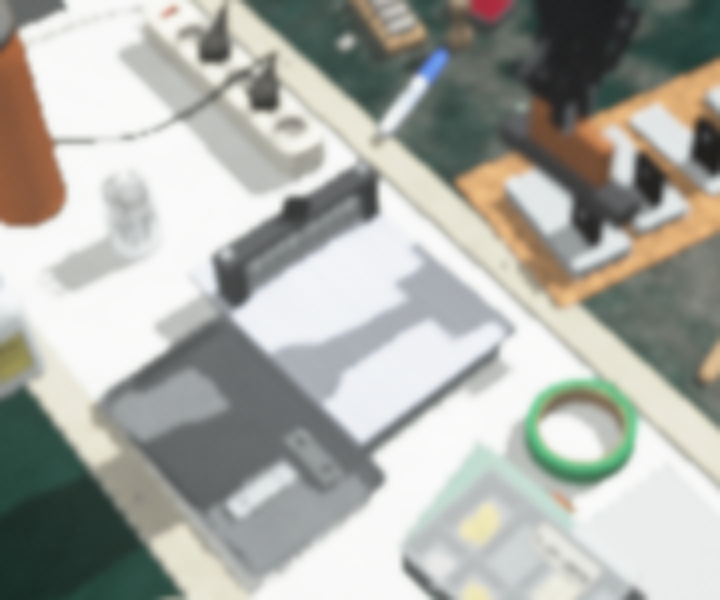

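View pics/t8c.png

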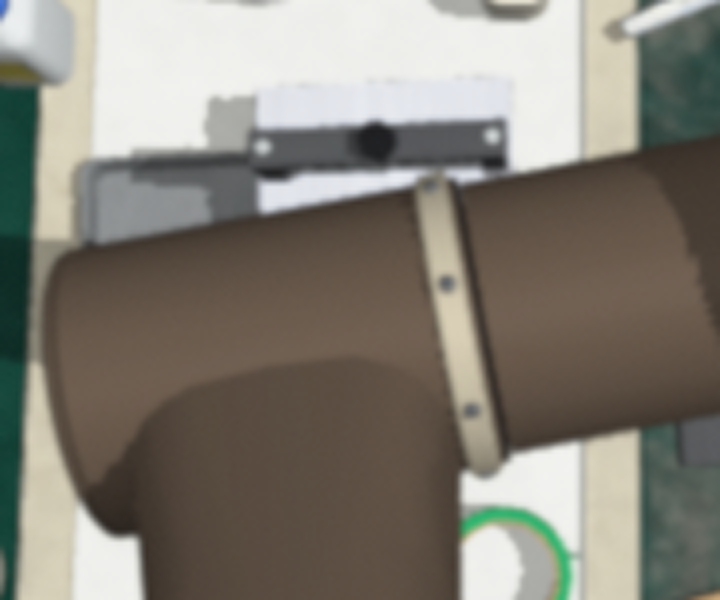

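```bash

python3 -m crank '[[[1,-0.95,0,-0.95,0,0,0],[1,-0.95,0,-0.95,0,0,0],[1,-0.95,0,-0.95,0,0,0],[1,-0.95,0,-0.95,0,0,0],[1,-0.95,0,-0.95,0,0,0]]]' 70 >/dev/null
python3 -m crank '[[[1,-0.95,0,-0.95,0,0,0],[1,-0.95,0,-0.95,0,0,0],[1,0,0,0,0,7,0],[1,0,0,0,0,7,0],[1,0,0,0,0,7,0]]]' 70
python3 -m crank '[[[1,0,0,0,0,7,0],[1,0,0,0,0,7,0],[1,0,0,0,0,7,0],[1,0,0,0,0,7,0],[1,0,0,0,0,7,0]]]' 70 >/dev/null
python3 -m crank '[[[1,0,0,0,0,7,0],[1,0,0,0,0,7,0],[1,0,0,0,0,7,0],[1,0,0,0,0,4.3,0],[1,0,0,0,0,0,0]]]' 70
python3 -c "
from h import *
to([.6743,-.2527,.038],11.3)"
```

```text
clock: 12.28
tcp_pos: [0.6744, -0.2509, 0.152]
orientation: [[0.321, -0.002, -0.947], [0.947, 0.001, 0.321], [-0.0, -1.0, 0.002]]
wrist_force: [0.1, -0.4, -3.7]
gripper_width: 0.0151
clock: 13.12
tcp_pos: [0.6744, -0.2502, 0.153]
orientation: [[0.981, -0.001, -0.194], [0.194, 0.0, 0.981], [-0.001, -1.0, 0.001]]
wrist_force: [-0.3, 1.0, -3.6]
gripper_width: 0.0149
t=13.12 yaw=11.17 ry=-0.13  units [-0.02  4.6  -0.1 ]  (rows~4.6)  jw=0.0149 j=[  -5.   26.    3.   -0.  -67. -164.]
```

```bash

python3 -m crank '[[[1,0,0.9,-0.1,0,0,0],[1,0,0.9,0,0,0,0],[1,0,0.9,0,0,0,0],[1,0,0.9,0,0,0,0],[1,0,0.6,0,0,0,0]]]' 70
python3 -m crank '[[[1,0,0.2,0,0,0,0],[1,0,0.1,0,0,0,0],[1,0,0.05,0,0,0,0],[1,0,0,0,0,0,0]]]' 70
```

```text
clock: 13.53
tcp_pos: [0.6738, -0.2525, 0.0458]
orientation: [[0.98, -0.003, -0.2], [0.2, 0.001, 0.98], [-0.003, -1.0, 0.001]]
wrist_force: [-0.4, 0.4, -4.6]
gripper_width: 0.015
clock: 13.87
tcp_pos: [0.6759, -0.2531, 0.0409]
orientation: [[0.98, 0.001, -0.198], [0.198, -0.0, 0.98], [0.001, -1.0, -0.001]]
wrist_force: [-0.5, -0.2, -4.5]
gripper_width: 0.015
```

```bash

python3 -m crank '[[[1,0,0.06,0,0,0,0],[1,0,0.06,0,0,0,0],[1,0,0,0,0,0,0]]]' 70
python3 -m crank '[[[1,0,0.05,0,0,0,0],[1,0,0,0,0,0,0]]]' 70
```

```text
clock: 14.12
tcp_pos: [0.6754, -0.253, 0.0374]
orientation: [[0.98, 0.001, -0.197], [0.197, -0.0, 0.98], [0.001, -1.0, -0.0]]
wrist_force: [0.2, -0.2, -4.4]
gripper_width: 0.0146
clock: 14.28
tcp_pos: [0.6759, -0.2531, 0.0368]
orientation: [[0.98, 0.002, -0.198], [0.198, -0.0, 0.98], [0.002, -1.0, -0.001]]
wrist_force: [-1.1, 2.0, 1.8]
gripper_width: 0.0151
```

```bash

python3 -m crank '[[[-1,0,0,0,0,0,0],[-1,0,0,0,0,0,0],[-1,0,0,0,0,0,0],[-1,0,0,0,0,0,0],[-1,0,-0.2,0,0,0,0]]]'
python3 -m crank '[[[-1,0,-0.4,0,0,0,0],[-1,0,-0.8,0,0,0,0],[-1,0,-0.9,0,0,0,0],[-1,0,-0.9,0,0,0,0],[-1,0,-0.9,0,0,0,0]]]'
python3 -c "
from h import *
to([.6743,-.2527,.15],86)"
```

```text
clock: 14.7
tcp_pos: [0.6745, -0.2529, 0.0397]
orientation: [[0.98, -0.002, -0.197], [0.197, 0.0, 0.98], [-0.001, -1.0, 0.001]]
wrist_force: [0.1, -0.7, -0.2]
gripper_width: 0.0747
clock: 15.12
tcp_pos: [0.6753, -0.2532, 0.1403]
orientation: [[0.98, 0.001, -0.197], [0.197, -0.0, 0.98], [0.001, -1.0, -0.0]]
wrist_force: [0.2, -0.1, -0.2]
gripper_width: 0.0849
t=15.12 yaw=11.38 ry=-74.62  units [ 0.02 -0.39  0.04]  (rows~0.4)  jw=0.0849 j=[  -5.   27.    2.    0.  -65. -164.]
```

```bash

python3 -m crank '[[[-1,0,0,0,0,-7,0],[-1,0,0,0,0,-7,0],[-1,0,0,0,0,-7,0],[-1,0,0,0,0,-7,0],[-1,0,0,0,0,-7,0]]]' >/dev/null
python3 -m crank '[[[-1,0,0,0,0,-7,0],[-1,0,0,0,0,-7,0],[-1,0,0,0,0,-7,0],[-1,0,0,0,0,-7,0],[-1,0,0,0,0,-7,0]]]' >/dev/null
python3 -m crank '[[[-1,0,0,0,0,-4.6,0],[-1,1,0,0.5,0,0,0],[-1,1,0,0.5,0,0,0],[-1,1,0,0.5,0,0,0],[-1,1,0,0.5,0,0,0]]]' 
python3 -m crank '[[[-1,1,0,0.5,0,0,0],[-1,1,0,0.5,0,0,0],[-1,1,0,0.5,0,0,0],[-1,1,0,0.5,0,0,0],[-1,1,0,0.5,0,0,0]]]' 
python3 -c "
from h import *
s=cap('scene','s9');t=cap('top','t9')"
```

```text
clock: 16.37
tcp_pos: [0.632, -0.149, 0.1391]
orientation: [[0.071, 0.001, -0.997], [0.997, -0.0, 0.071], [-0.0, -1.0, -0.001]]
wrist_force: [0.1, 0.2, -0.2]
gripper_width: 0.0852
clock: 16.78
tcp_pos: [0.5785, -0.0195, 0.1394]
orientation: [[0.07, 0.002, -0.998], [0.998, 0.0, 0.07], [0.0, -1.0, -0.002]]
wrist_force: [-0.3, -0.3, 0.4]
gripper_width: 0.0852
```

View pics/s9.png

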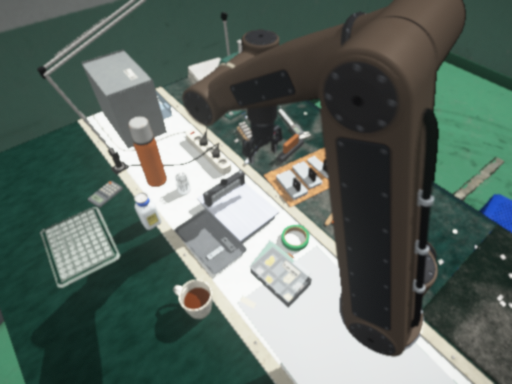

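View pics/t9.png

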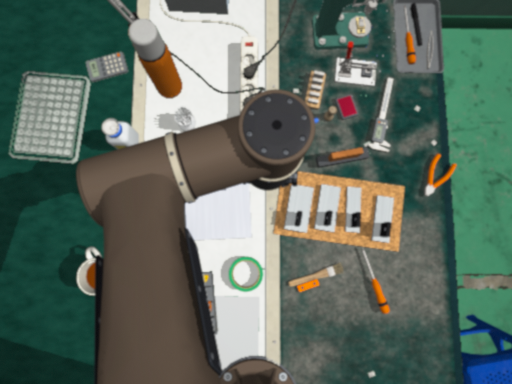

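```bash
cat >> h.py <<'E'
def leaves(t,zt=.014,r=(172,262),cc=(285,402)):
    hsv=cv2.cvtColor(t["bgr"],cv2.COLOR_BGR2HSV)
    m=((hsv[...,1]<70)&(hsv[...,2]>90)).astype(np.uint8)
    mm=np.zeros_like(m); mm[r[0]:r[1],cc[0]:cc[1]]=m[r[0]:r[1],cc[0]:cc[1]]
    n,l,st,ce=cv2.connectedComponentsWithStats(mm); out=[]
    for i in range(1,n):
        if st[i,4]>250:
            pts=np.argwhere(l==i)[:,::-1].astype(np.float32)
            b=cast(t,cv2.boxPoints(cv2.minAreaRect(cv2.convexHull(pts))),zt)[:,:2]
            e1,e2=b[1]-b[0],b[2]-b[1]
            if np.linalg.norm(e1)<np.linalg.norm(e2): e1,e2=e2,e1
            if e1[0]<0:e1=-e1
            yaw=np.degrees(np.arctan2(e1[1],e1[0])); c=b.mean(0)
            fin=c-.032*e1/np.linalg.norm(e1)
            print("px",st[i,:2],"c",c.round(4),"yaw %.1f"%yaw,"LxW",np.linalg.norm(e1).round(4),np.linalg.norm(e2).round(4),"fin",fin.round(4)); out.append((c,yaw))
    return out
E
python3 - <<'E'
from h import *
t=cap("top"); leaves(t)
s=cap("scene")
crop(t,170,260,270,410,5,"t10c")
to([.496,-.2785,.14],86)
E
```

```text
px [285 183] c [ 0.5304 -0.1245] yaw -8.5 LxW 0.1343 0.0686 fin [ 0.4988 -0.1198]
px [314 184] c [ 0.5309 -0.2057] yaw -9.0 LxW 0.1326 0.0605 fin [ 0.4993 -0.2007]
px [345 186] c [ 0.5271 -0.279 ] yaw -4.2 LxW 0.1312 0.0429 fin [ 0.4952 -0.2766]
px [372 195] c [ 0.5004 -0.3634] yaw -8.4 LxW 0.1326 0.0517 fin [ 0.4688 -0.3587]
px [285 227] c [ 0.4278 -0.2492] yaw -89.7 LxW 0.33 0.0949 fin [ 0.4276 -0.2172]
t=16.98 yaw=86.09 ry=0.09  units [-10.55  -0.02   2.59]  (rows~10.6)  jw=0.0855 j=[  17.   14.  -17.    0.  -59. -111.]
```

View pics/t10c.png

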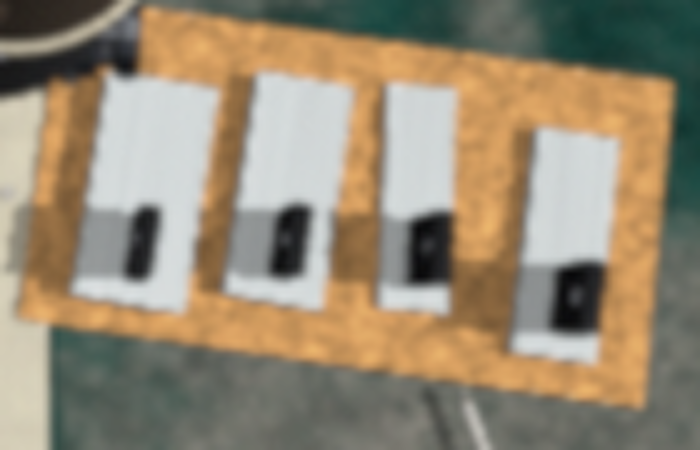

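```bash

python3 -m crank '[[[0,-0.96,0,0.235,0,0,0],[0,-0.96,0,0.235,0,0,0],[0,-0.96,0,0.235,0,0,0],[0,-0.96,0,0.235,0,0,0],[0,-0.96,0,0.235,0,0,0]]]' 100 >/dev/null
python3 -m crank '[[[0,-0.96,0,0.235,0,0,0],[0,-0.96,0,0.235,0,0,0],[0,-0.96,0,0.235,0,0,0],[0,-0.96,0,0.235,0,0,0],[0,-0.96,0,0.235,0,0,0]]]' 100 >/dev/null
python3 -m crank '[[[0,-0.95,0,0.235,0,0,0],[0,0,0,0,0,0,0],[0,0,0,0,0,0,0]]]' 100
python3 -c "
from h import *
to([.4955,-.2785,.03],86)
crop(cap('top'),170,260,270,410,5,'t11c')
crop(cap('scene'),120,220,250,400,5,'s11c')"
```

```text
clock: 18.07
tcp_pos: [0.4952, -0.2813, 0.1383]
orientation: [[0.074, 0.0, -0.997], [0.997, -0.0, 0.074], [-0.0, -1.0, -0.0]]
wrist_force: [-0.4, 0.4, 0.5]
gripper_width: 0.0424
t=18.07 yaw=85.78 ry=-0.22  units [ 0.11  4.33 -0.  ]  (rows~4.3)  jw=0.0424 j=[-10.  14. -18.   0. -58. -84.]
```

View pics/s11c.png

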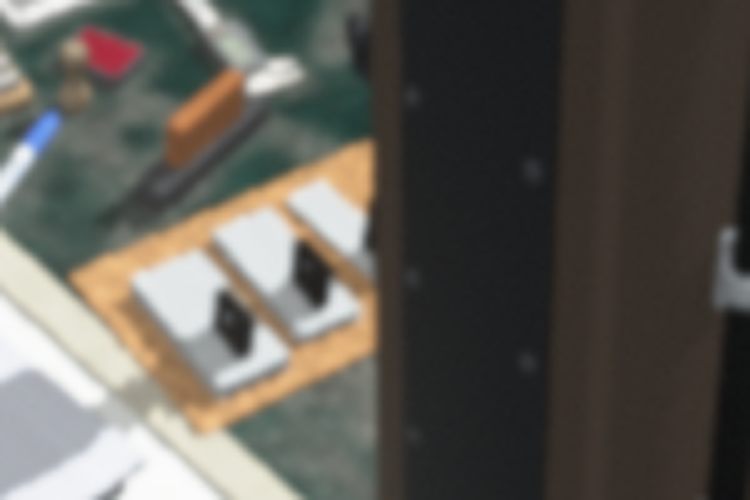

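View pics/t11c.png

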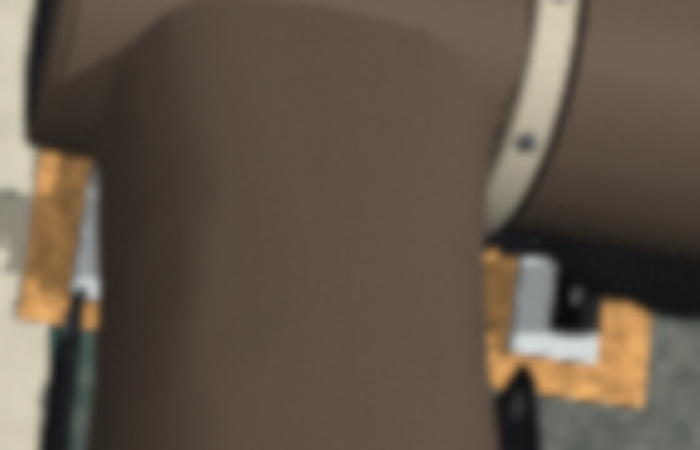

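Descend and grip leaf_a.

```bash

python3 -m crank '[[[0,0.1,0.9,0,0,0,0],[0,0,0.9,0,0,0,0],[0,0,0.9,0,0,0,0],[0,0,0.9,0,0,0,0],[0,0,0.5,0,0,0,0]]]' 100
python3 -m crank '[[[0,0,0.15,0,0,0,0],[0,0,0.05,0,0,0,0],[1,0,0,0,0,0,0],[1,0,0,0,0,0,0],[1,0,0,0,0,0,0]]]' 100
python3 -m crank '[[[1,0,0,0,0,0,0],[1,0,0,0,0,0,0],[1,0,0,0,0,0,0]]]' 100
python3 -m crank '[[[1,0,-0.4,0,0,0,0],[1,0,-0.8,0,0,0,0],[1,0,-0.9,0,0,0,0],[1,0,-0.9,0,0,0,0],[1,0,-0.6,0,0,0,0]]]' 100
python3 -c "
from h import *
to(tw(-62,0,80),92.6)"
```

```text
clock: 18.58
tcp_pos: [0.4952, -0.2757, 0.0334]
orientation: [[0.069, -0.002, -0.998], [0.998, 0.001, 0.069], [0.001, -1.0, 0.002]]
wrist_force: [-1.1, -0.1, -0.5]
gripper_width: 0.0426
clock: 19.0
tcp_pos: [0.4969, -0.277, 0.032]
orientation: [[0.07, 0.002, -0.998], [0.998, -0.001, 0.07], [-0.001, -1.0, -0.002]]
wrist_force: [-2.7, -3.0, 7.5]
gripper_width: 0.0086
clock: 19.25
tcp_pos: [0.4969, -0.2773, 0.0319]
orientation: [[0.07, 0.002, -0.998], [0.998, -0.001, 0.07], [-0.001, -1.0, -0.002]]
wrist_force: [-0.8, -2.2, 7.2]
gripper_width: 0.0066
clock: 19.67
tcp_pos: [0.4963, -0.2768, 0.1233]
orientation: [[0.07, 0.002, -0.998], [0.998, -0.0, 0.07], [-0.0, -1.0, -0.002]]
wrist_force: [1.3, 0.0, -0.7]
gripper_width: 0.0068
t=19.67 yaw=85.97 ry=-6.63  units [15.12  0.13 -0.33]  (rows~15.1)  jw=0.0068 j=[ -9.  14. -19.   0. -56. -85.]
```

```bash

python3 -m crank '[[[1,0.95,0,0,0,-1.3,0],[1,0.95,0,0,0,-1.3,0],[1,0.95,0,0,0,-1.3,0],[1,0.95,0,0,0,-1.3,0],[1,0.95,0,0,0,-1.3,0]]]' 100
python3 -c "
from h import *
to(tw(-62,0,80),92.6)
crop(cap('scene'),120,260,190,390,4,'s12c')"
```

```text
clock: 20.08
tcp_pos: [0.4985, -0.1569, 0.1211]
orientation: [[-0.044, 0.0, -0.999], [0.999, 0.0, -0.044], [0.0, -1.0, -0.0]]
wrist_force: [-0.4, 0.4, -1.5]
gripper_width: 0.0069
t=20.08 yaw=92.50 ry=-0.10  units [10.33  0.04 -0.02]  (rows~10.3)  jw=0.0069 j=[  4.  10. -25.  -0. -55. -92.]
```

View pics/s12c.png

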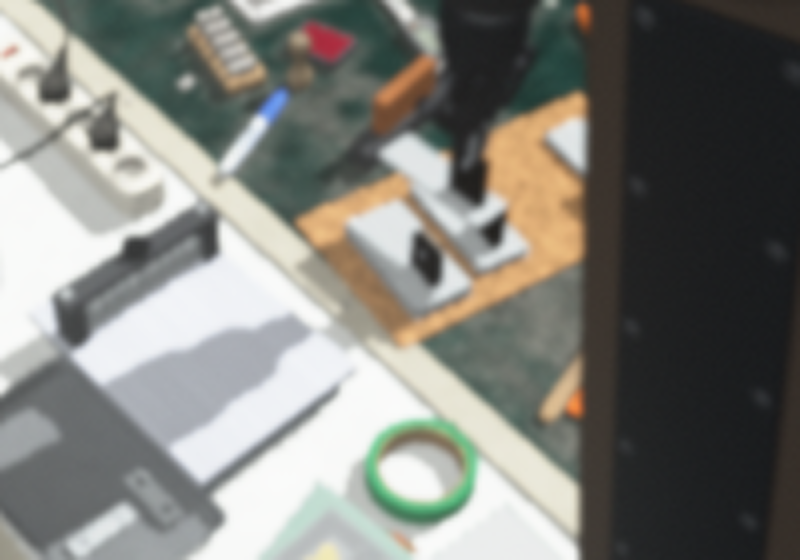

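```bash

python3 -m crank '[[[1,0.94,0,0,0,0,0],[1,0.94,0,0,0,0,0],[1,0.94,0,0,0,0,0],[1,0.94,0,0,0,0,0],[1,0.94,0,0,0,0,0]]]' 100 >/dev/null
python3 -m crank '[[[1,0.94,0,0,0,0,0],[1,0.94,0,0,0,0,0],[1,0.94,0,0,0,0,0],[1,0.94,0,0,0,0,0],[1,0.94,0,0,0,0,0]]]' 100 >/dev/null
python3 -m crank '[[[1,0.94,0.6,0,0,0,0],[1,0,0.8,0,0,0,0],[1,0,0.4,0,0,0,0],[1,0,0,0,0,0,0]]]' 100
python3 -c "
from h import *
to(tw(-62,0,28),92.6)
crop(cap('scene'),150,260,180,330,5,'s13c')"
```

```text
clock: 21.3
tcp_pos: [0.4858, 0.0993, 0.0737]
orientation: [[-0.043, -0.004, -0.999], [0.999, -0.002, -0.043], [-0.002, -1.0, 0.004]]
wrist_force: [0.6, -0.8, -1.1]
gripper_width: 0.0065
t=21.30 yaw=92.47 ry=-0.13  units [ 0.07  0.23 -0.07]  (rows~0.2)  jw=0.0065 j=[  34.   11.  -31.   -0.  -48. -122.]
```

View pics/s13c.png

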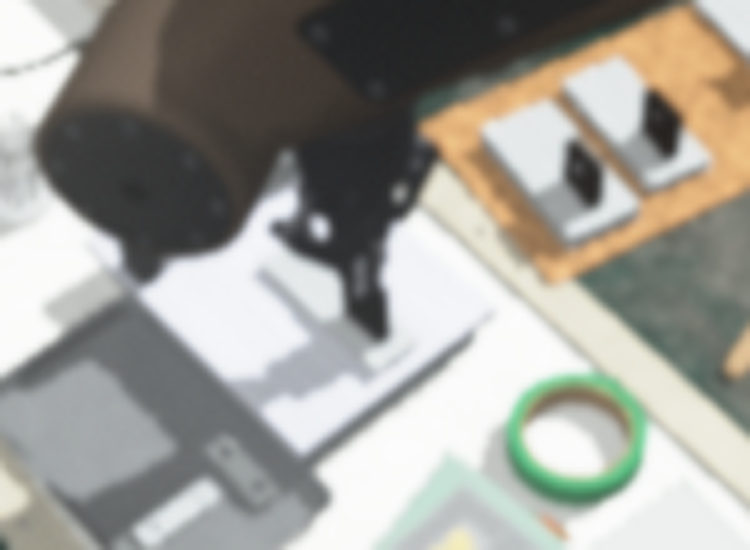

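```bash

python3 -m crank '[[[1,0,0.1,0,0,-0.1,0],[1,0,0.1,0,0,0,0],[1,0,0.05,0,0,0,0],[1,0,0,0,0,0,0]]]' 100
```

```text
clock: 21.68
tcp_pos: [0.4879, 0.0998, 0.0696]
orientation: [[-0.044, 0.0, -0.999], [0.999, 0.0, -0.044], [0.0, -1.0, -0.0]]
wrist_force: [0.2, -0.1, -0.7]
gripper_width: 0.007
```

```bash

python3 -m crank '[[[1,0,0.05,0,0,0,0],[1,0,0,0,0,0,0]]]' 100
```

```text
clock: 21.85
tcp_pos: [0.4878, 0.1, 0.0682]
orientation: [[-0.045, 0.0, -0.999], [0.999, 0.0, -0.045], [0.0, -1.0, -0.0]]
wrist_force: [0.7, 0.5, -0.1]
gripper_width: 0.0065
```

```bash

python3 -m crank '[[[1,0,0.04,0,0,0,0],[1,0,0,0,0,0,0],[0.3,0,0,0,0,0,0],[0.3,0,0,0,0,0,0],[0.3,0,0,0,0,0,0]]]' 100
python3 -m crank '[[[1,0,0,0,0,0,0],[1,0,0,0,0,0,0],[1,0,0,0,0,0,0],[1,0,0,0,0,0,0],[1,0,0,0,0,0,0]]]' 100
python3 -c "
from h import *
to(tw(8,0,28),92.6)
crop(cap('scene'),150,260,180,330,5,'s14c')"
```

```text
clock: 22.27
tcp_pos: [0.4879, 0.1003, 0.0672]
orientation: [[-0.045, 0.0, -0.999], [0.999, 0.0, -0.045], [0.0, -1.0, -0.0]]
wrist_force: [0.5, 0.4, 0.0]
gripper_width: 0.0297
clock: 22.68
tcp_pos: [0.4878, 0.1, 0.0673]
orientation: [[-0.045, 0.0, -0.999], [0.999, -0.0, -0.045], [-0.0, -1.0, -0.0]]
wrist_force: [-1.6, -1.4, 5.0]
gripper_width: 0.0069
t=22.68 yaw=92.58 ry=-0.02  units [ 0.05 -0.03 -2.79]  (rows~2.8)  jw=0.0069 j=[  34.   12.  -32.    0.  -47. -122.]
```

View pics/s14c.png

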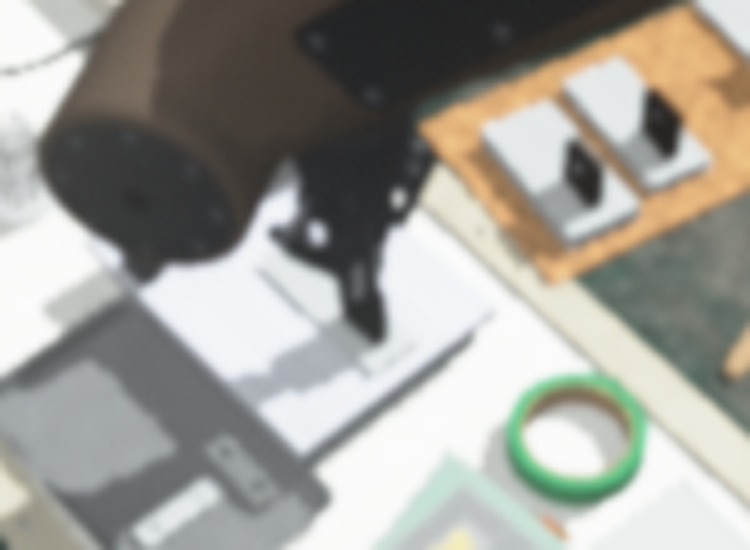

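```bash

python3 -m crank '[[[1,0,0,-0.2,0,0,0],[1,0,0,-0.2,0,0,0],[1,0,0,-0.2,0,0,0],[1,0,0,-0.2,0,0,0],[1,0,0,-0.2,0,0,0]]]' 100
python3 -m crank '[[[1,0,0,-0.2,0,0,0],[1,0,0,-0.2,0,0,0],[1,0,0,-0.2,0,0,0],[1,0,0,-0.2,0,0,0],[1,0,0,-0.2,0,0,0]]]' 100
python3 -m crank '[[[1,0,0,-0.2,0,0,0],[1,0,0,-0.2,0,0,0],[1,0,0,-0.2,0,0,0],[1,0,0,-0.2,0,0,0],[1,0,0,0,0,0,0]]]' 100
python3 -c "
from h import *
to(tw(8,0,28),92.6)
crop(cap('scene'),150,260,180,330,5,'s15c')
crop(cap('top'),140,260,140,280,5,'t15c')"
```

```text
clock: 23.15
tcp_pos: [0.5132, 0.1014, 0.0671]
orientation: [[-0.045, -0.0, -0.999], [0.999, -0.0, -0.045], [-0.0, -1.0, 0.0]]
wrist_force: [-4.3, 0.3, 6.6]
gripper_width: 0.0075
clock: 23.57
tcp_pos: [0.5381, 0.1024, 0.0671]
orientation: [[-0.045, -0.0, -0.999], [0.999, -0.0, -0.045], [-0.0, -1.0, 0.0]]
wrist_force: [-3.8, 0.4, 6.8]
gripper_width: 0.0078
clock: 23.98
tcp_pos: [0.5591, 0.1035, 0.0671]
orientation: [[-0.045, 0.001, -0.999], [0.999, -0.0, -0.045], [-0.0, -1.0, -0.001]]
wrist_force: [-1.4, -1.3, 4.5]
gripper_width: 0.0071
t=23.98 yaw=92.58 ry=-0.02  units [ 0.04 -0.03  0.07]  (rows~0.1)  jw=0.0071 j=[  30.   18.  -23.    0.  -49. -118.]
```

View pics/s15c.png

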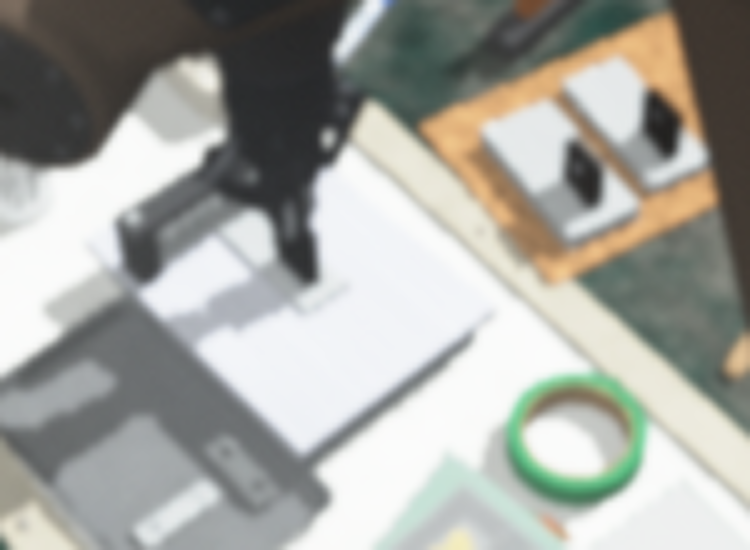

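View pics/t15c.png

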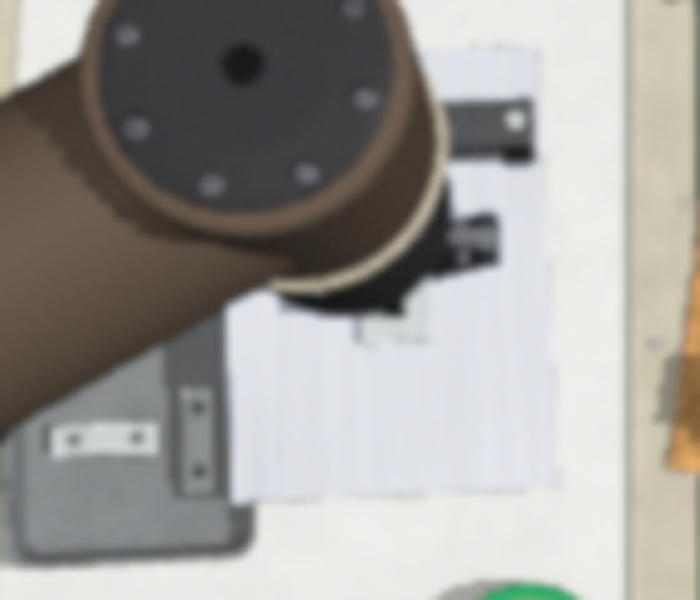

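```bash

python3 -m crank '[[[1,0,0,0.4,0,0,0],[1,0,0,0.6,0,0,0],[1,0,0,0.6,0,0,0],[1,0,0,0.6,0,0,0],[1,0,0,0.6,0,0,0]]]' 100
python3 -m crank '[[[1,0,-0.6,0,0,0,0],[1,0,-0.9,0,0,0,0],[1,0,-0.7,0,0,0,0],[1,-0.9,0,0,0,0,0],[1,-0.95,0,0,0,0,0]]]' 100
python3 -m crank '[[[1,-0.95,0,0,0,0,0],[1,-0.95,0,0,0,0,0],[1,-0.95,0,0,0,1.3,0],[1,-0.95,0,0,0,1.3,0],[1,-0.95,0,0,0,1.3,0]]]' 100
python3 -m crank '[[[1,-0.95,0,0,0,1.3,0],[1,-0.95,0,0,0,1.3,0],[1,-0.95,0,0,0,0,0],[1,-0.95,0,0,0,0,0],[1,0,0,0,0,0,0]]]' 100
python3 -c "
from h import *
to([.4969,-.2773,.1],86)"
```

```text
clock: 24.5
tcp_pos: [0.4878, 0.1005, 0.0672]
orientation: [[-0.045, 0.002, -0.999], [0.999, 0.001, -0.045], [0.001, -1.0, -0.002]]
wrist_force: [2.3, -0.2, 2.7]
gripper_width: 0.0074
clock: 24.92
tcp_pos: [0.4901, 0.0547, 0.1228]
orientation: [[-0.047, 0.002, -0.999], [0.999, 0.001, -0.047], [0.001, -1.0, -0.002]]
wrist_force: [0.1, -1.1, -2.5]
gripper_width: 0.0072
clock: 25.33
tcp_pos: [0.4928, -0.0657, 0.1215]
orientation: [[0.024, -0.001, -1.0], [1.0, 0.0, 0.024], [0.0, -1.0, 0.001]]
wrist_force: [0.4, 0.1, -1.7]
gripper_width: 0.0074
clock: 25.75
tcp_pos: [0.4874, -0.1621, 0.1212]
orientation: [[0.071, -0.002, -0.997], [0.997, 0.0, 0.071], [-0.0, -1.0, 0.002]]
wrist_force: [-0.2, 0.0, -1.8]
gripper_width: 0.0072
t=25.75 yaw=85.93 ry=-0.07  units [-4.57  0.85 -0.7 ]  (rows~4.6)  jw=0.0072 j=[  4.   9. -26.  -0. -55. -98.]
```

```bash

python3 -m crank '[[[1,-0.92,0,-0.14,0,0,0],[1,-0.92,0,-0.14,0,0,0],[1,-0.92,0,-0.14,0,0,0],[1,-0.92,0,-0.14,0,0,0],[1,-0.92,0,-0.14,0,0,0]]]' 100
python3 -m crank '[[[1,0,0.9,0,0,0,0],[1,0,0.9,0,0,0,0],[1,0,0.8,0,0,0,0],[1,0,0.5,0,0,0,0],[1,0,0.2,0,0,0,0]]]' 100
python3 -c "
from h import *
to([.4969,-.2773,.0319],86)"
```

```text
clock: 26.17
tcp_pos: [0.4978, -0.276, 0.1214]
orientation: [[0.068, -0.001, -0.998], [0.998, 0.001, 0.068], [0.001, -1.0, 0.001]]
wrist_force: [0.1, 0.4, -2.2]
gripper_width: 0.0071
clock: 26.58
tcp_pos: [0.4962, -0.2747, 0.0368]
orientation: [[0.069, -0.004, -0.998], [0.998, 0.001, 0.069], [0.001, -1.0, 0.004]]
wrist_force: [0.3, 1.1, -1.6]
gripper_width: 0.0072
t=26.58 yaw=86.03 ry=0.03  units [-0.1   0.19 -0.04]  (rows~0.2)  jw=0.0072 j=[ -9.  20. -25.  -0. -46. -85.]
```

```bash

python3 -m crank '[[[1,-0.1,0.1,0,0,0,0],[1,0,0.07,0,0,0,0],[1,0,0,0,0,0,0]]]' 100
python3 -m crank '[[[1,0,0.03,0,0,0,0],[1,0,0,0,0,0,0],[0,0,0,0,0,0,0],[0,0,0,0,0,0,0],[0,0,0,0,0,0,0]]]' 100
python3 -m crank '[[[0,0,0,0,0,0,0],[0,0,-0.3,0,0,0,0],[0,0,-0.8,0,0,0,0],[0,0,-0.9,0,0,0,0],[0,0,-0.9,0,0,0,0]]]' 100
python3 -m crank '[[[0,0,-0.9,0,0,0,0],[0,1,0,-0.3,0,0,0],[0,1,0,-0.3,0,0,0],[0,1,0,-0.3,0,0,0],[0,1,0,-0.3,0,0,0]]]' 100
python3 -m crank '[[[0,1,0,-0.3,0,0,0],[0,1,0,-0.3,0,0,0],[0,1,0,-0.3,0,0,0],[0,1,0,-0.3,0,0,0],[0,1,0,-0.3,0,0,0]]]' 100
python3 -c "
from h import *
t=cap('top');leaves(t);crop(t,130,270,240,420,4,'t16')
to([.469,-.3595,.14],81.6)"
```

```text
clock: 26.83
tcp_pos: [0.4985, -0.278, 0.0357]
orientation: [[0.068, 0.001, -0.998], [0.998, -0.0, 0.068], [-0.0, -1.0, -0.001]]
wrist_force: [-0.2, -0.8, -1.5]
gripper_width: 0.0067
clock: 27.25
tcp_pos: [0.4984, -0.2781, 0.0351]
orientation: [[0.068, 0.001, -0.998], [0.998, -0.0, 0.068], [-0.0, -1.0, -0.001]]
wrist_force: [0.2, -0.4, 0.1]
gripper_width: 0.0422
clock: 27.67
tcp_pos: [0.4978, -0.2779, 0.1083]
orientation: [[0.068, -0.001, -0.998], [0.998, 0.0, 0.068], [-0.0, -1.0, 0.001]]
wrist_force: [0.3, 0.5, -0.6]
gripper_width: 0.0426
clock: 28.08
tcp_pos: [0.5352, -0.1794, 0.1306]
orientation: [[0.069, 0.001, -0.998], [0.998, -0.0, 0.069], [0.0, -1.0, -0.001]]
wrist_force: [0.8, 0.3, -0.0]
gripper_width: 0.0425
clock: 28.5
tcp_pos: [0.5812, -0.0569, 0.1304]
orientation: [[0.068, 0.001, -0.998], [0.998, 0.0, 0.068], [0.0, -1.0, -0.001]]
wrist_force: [1.4, -0.4, 0.2]
gripper_width: 0.0425
px [360 172] c [ 0.5546 -0.3539] yaw 7.2 LxW 0.171 0.0861 fin [ 0.5229 -0.3579]
px [285 185] c [ 0.53   -0.1244] yaw -8.5 LxW 0.1335 0.0686 fin [ 0.4984 -0.1197]
px [314 184] c [ 0.5309 -0.2058] yaw -8.8 LxW 0.1327 0.0609 fin [ 0.4993 -0.2009]
px [345 186] c [ 0.5285 -0.2807] yaw -3.8 LxW 0.13 0.0433 fin [ 0.4966 -0.2786]
px [285 227] c [ 0.4278 -0.2492] yaw -89.7 LxW 0.33 0.0949 fin [ 0.4276 -0.2172]
t=28.55 yaw=86.17 ry=4.57  units [-12.77  -0.38   2.73]  (rows~12.8)  jw=0.0426 j=[  14.   15.  -17.    0.  -58. -108.]
```

View pics/t16.png

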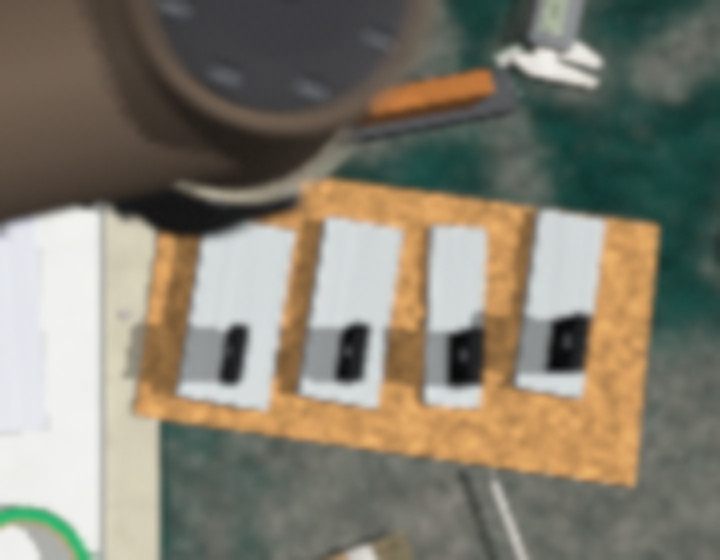

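```bash

python3 -c "
from h import *
t=cap('top')
leaves(t,r=(181,262),cc=(363,394))
C=cast(t,[(240+x/4-.4,130+y/4-.4) for x,y in((540,210),(605,220),(583,397),(517,385))],.014)[:,:2];print(C,C.mean(0))
n=(C[0]+C[1]-C[2]-C[3])/2;y=np.degrees(np.arctan2(n[1],n[0]));f=C.mean(0)-.032*n/np.linalg.norm(n);print(np.linalg.norm(n),y,f)
to([*f,.13],90+y)"
```

```text
px [368 181] c [ 0.5395 -0.3555] yaw -9.5 LxW 0.1362 0.0533 fin [ 0.508  -0.3502]
px [363 247] c [ 0.4001 -0.3469] yaw -89.7 LxW 0.085 0.039 fin [ 0.4    -0.3149]
[[ 0.60494039 -0.34474165]
 [ 0.59795679 -0.39151063]
 [ 0.47072    -0.37049018]
 [ 0.47897238 -0.32376342]] [ 0.53814739 -0.35762647]
0.1283321469187891 -9.417816118280072 [ 0.50657871 -0.35239022]
t=28.60 yaw=86.24 ry=5.66  units [-1.222e+01  1.000e-02  1.040e+00]  (rows~12.2)  jw=0.0425 j=[  14.   15.  -17.    0.  -58. -107.]
```

```bash

python3 -m crank '[[[0,0,0,0,0,5.6,0],[0,-0.95,0,0.08,0,0,0],[0,-0.95,0,0.08,0,0,0],[0,-0.95,0,0.08,0,0,0],[0,-0.95,0,0.08,0,0,0]]]' 100 >/dev/null
python3 -m crank '[[[0,-0.95,0,0.08,0,0,0],[0,-0.95,0,0.08,0,0,0],[0,-0.95,0,0.08,0,0,0],[0,-0.95,0,0.08,0,0,0],[0,-0.95,0,0.08,0,0,0]]]' 100 >/dev/null
python3 -m crank '[[[0,-0.95,0,0.08,0,0,0],[0,-0.95,0,0.08,0,0,0],[0,-0.95,0,0.08,0,0,0],[0,-0.8,0,0.08,0,0,0],[0,0,0,0,0,0,0]]]' 100
python3 -c "
from h import *
to([.5068,-.3518,.0315],80.6)"
```

```text
clock: 29.85
tcp_pos: [0.5033, -0.3577, 0.1299]
orientation: [[0.168, -0.0, -0.986], [0.986, -0.0, 0.168], [-0.001, -1.0, 0.0]]
wrist_force: [0.1, 0.2, 0.9]
gripper_width: 0.0426
t=29.85 yaw=80.32 ry=-0.28  units [ 0.26  3.94 -0.1 ]  (rows~3.9)  jw=0.0426 j=[-17.  18. -13.   0. -59. -82.]
```

```bash

python3 -m crank '[[[0,0.25,0.8,-0.1,0,0,0],[0,0,0.8,0,0,0,0],[0,0,0.8,0,0,0,0],[0,0,0.8,0,0,0,0],[0,0,0.5,0,0,0,0]]]' 100
python3 -m crank '[[[0,0,0.15,0,0,0,0],[0,0,0,0,0,0,0],[1,0,0,0,0,0,0],[1,0,0,0,0,0,0],[1,0,0,0,0,0,0]]]' 100
python3 -m crank '[[[1,0,0,0,0,0,0],[1,0,0,0,0,0,0],[1,0,0,0,0,0,0]]]' 100
python3 -m crank '[[[1,0,-0.4,0,0,0,0],[1,0,-0.8,0,0,0,0],[1,0,-0.9,0,0,0,0],[1,0,-0.9,0,0,0,0],[1,0,-0.6,0,0,0,0]]]' 100
python3 -c "
from h import *
to(tw(-62,0,80),92.6)"
```

```text
clock: 30.27
tcp_pos: [0.5071, -0.3484, 0.0356]
orientation: [[0.166, -0.002, -0.986], [0.986, 0.001, 0.166], [0.001, -1.0, 0.002]]
wrist_force: [-0.5, -0.5, -0.1]
gripper_width: 0.0427
clock: 30.68
tcp_pos: [0.509, -0.3494, 0.0348]
orientation: [[0.165, 0.002, -0.986], [0.986, -0.001, 0.165], [-0.001, -1.0, -0.002]]
wrist_force: [-1.2, -2.6, 4.7]
gripper_width: 0.0079
clock: 30.93
tcp_pos: [0.5088, -0.3493, 0.0347]
orientation: [[0.166, 0.002, -0.986], [0.986, -0.001, 0.166], [-0.0, -1.0, -0.002]]
wrist_force: [-0.3, -1.1, -0.0]
gripper_width: 0.0
clock: 31.35
tcp_pos: [0.5087, -0.3489, 0.126]
orientation: [[0.165, 0.001, -0.986], [0.986, -0.001, 0.165], [-0.0, -1.0, -0.001]]
wrist_force: [0.6, 0.2, 0.6]
gripper_width: 0.0001
t=31.35 yaw=80.50 ry=-12.10  units [18.03  0.24  0.03]  (rows~18.0)  jw=0.0001 j=[-16.  18. -13.   0. -59. -83.]
```

```bash

python3 -m crank '[[[0,0.95,0,-0.3,0,0,0],[0,0.95,0,-0.3,0,0,0],[0,0.95,0,-0.3,0,0,0],[0,0.95,0,-0.3,0,0,0],[0,0.95,0,-0.3,0,0,0]]]' 100
python3 -m crank '[[[0,0.95,0,-0.2,0,0,0],[0,0.95,0,-0.2,0,0,0],[0,0.95,0,-0.2,0,0,0],[0,0.95,0,0,0,0,0],[0,0.95,0,0,0,0,0]]]' 100
python3 -m crank '[[[0,0.95,0,0,0,0,0],[0,0.95,0,0,0,0,0],[0,0.5,0,0,0,0,0]]]' 100
python3 -c "
from h import *
t=cap('top');crop(t,150,260,270,410,5,'t17');s=cap('scene');crop(s,110,220,250,390,5,'s17')"
```

```text
clock: 31.77
tcp_pos: [0.5649, -0.2367, 0.1239]
orientation: [[0.166, -0.0, -0.986], [0.986, 0.0, 0.166], [0.0, -1.0, 0.0]]
wrist_force: [-0.1, -0.7, -0.4]
gripper_width: 0.0428
clock: 32.18
tcp_pos: [0.5992, -0.1219, 0.1236]
orientation: [[0.165, -0.001, -0.986], [0.986, 0.0, 0.165], [0.0, -1.0, 0.001]]
wrist_force: [-0.2, 0.8, 0.1]
gripper_width: 0.0425
clock: 32.43
tcp_pos: [0.6093, -0.0618, 0.1237]
orientation: [[0.164, -0.0, -0.986], [0.986, 0.0, 0.164], [0.0, -1.0, 0.0]]
wrist_force: [0.3, -0.6, 0.2]
gripper_width: 0.0427
```

View pics/t17.png

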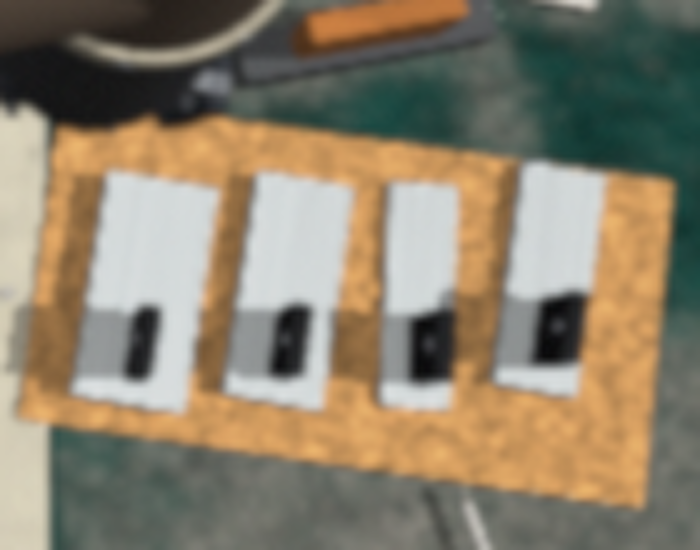

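View pics/s17.png

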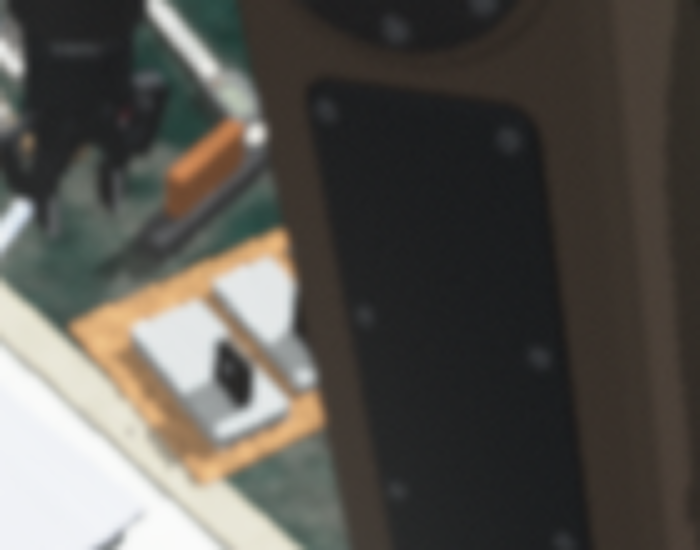

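```bash

python3 -c "
from h import *
t=cap('top')
f=lambda x,y:(270+x/5-.4,150+y/5-.4)
print('fins a,b,c,d',cast(t,[f(432,345),f(562,327),f(293,340),f(144,342)],.064))
C=cast(t,[f(*p) for p in((523,162),(606,175),(577,396),(495,382))],.014)[:,:2];print(C,C.mean(0))
n=(C[0]+C[1]-C[2]-C[3])/2;y=np.degrees(np.arctan2(n[1],n[0]));g=C.mean(0)-.032*n/np.linalg.norm(n);print(np.linalg.norm(n),y,g)
leaves(t,zt=.01)
to([*g,.13],90+y)"
```

```text
fins a,b,c,d [[ 0.49613021 -0.27294431  0.064     ]
 [ 0.50628319 -0.34399223  0.064     ]
 [ 0.49842327 -0.19757816  0.064     ]
 [ 0.49689812 -0.11684998  0.064     ]]
[[ 0.60522469 -0.34359413]
 [ 0.59795583 -0.39136582]
 [ 0.47085638 -0.36949791]
 [ 0.4785436  -0.32303608]] [ 0.53814513 -0.35687349]
0.12865119931690425 -9.490702233278297 [ 0.50658313 -0.35159709]
px [363 172] c [ 0.5528 -0.3497] yaw -2.4 LxW 0.1653 0.0788 fin [ 0.5209 -0.3484]
px [285 184] c [ 0.5302 -0.1249] yaw -8.5 LxW 0.1336 0.0689 fin [ 0.4985 -0.1202]
px [314 184] c [ 0.5313 -0.2067] yaw -8.8 LxW 0.1332 0.0611 fin [ 0.4997 -0.2018]
px [345 186] c [ 0.5289 -0.2819] yaw -3.8 LxW 0.1305 0.0435 fin [ 0.497  -0.2797]
px [285 227] c [ 0.4278 -0.2502] yaw -89.7 LxW 0.3313 0.0953 fin [ 0.4276 -0.2182]
t=32.58 yaw=80.58 ry=0.07  units [-12.05  -0.26   2.14]  (rows~12.1)  jw=0.0428 j=[  12.   18.  -14.   -0.  -58. -112.]
```

```bash

python3 -c "
from h import *
t=cap('top')
f=lambda x,y:(270+x/5-.4,150+y/5-.4)
for n,l,r in(('b',(537,330),(584,328)),('a',(410,347),(454,343))):
    print(n,cast(t,[f(*l)],.012),cast(t,[f(*r)],.064))
"
```

```text
b [[ 0.50839845 -0.3488015   0.012     ]] [[ 0.50580687 -0.35595658  0.064     ]]
a [[ 0.49828858 -0.27573601  0.012     ]] [[ 0.4972787  -0.28492882  0.064     ]]
```

```bash

python3 -m crank '[[[0,-0.93,0,0.165,0,0,0],[0,-0.93,0,0.165,0,0,0],[0,-0.93,0,0.165,0,0,0],[0,-0.93,0,0.165,0,0,0],[0,-0.93,0,0.165,0,0,0]]]' 40 >/dev/null
python3 -m crank '[[[0,-0.93,0,0.165,0,0,0],[0,-0.93,0,0.165,0,0,0],[0,-0.93,0,0.165,0,0,0],[0,-0.93,0,0.165,0,0,0],[0,-0.93,0,0.165,0,0,0]]]' 40 >/dev/null
python3 -m crank '[[[0,-0.93,0,0.165,0,0,0],[0,-0.93,0,0.165,0,0,0],[0,-0.93,0,0.165,0,0,0],[0,0,0,0,0,0,0],[0,0,0,0,0,0,0]]]' 40
python3 -c "
from h import *
to([.5068,-.3520,.032],80.6)"
```

```text
clock: 33.88
tcp_pos: [0.5048, -0.3553, 0.1232]
orientation: [[0.169, -0.001, -0.986], [0.986, 0.0, 0.169], [0.0, -1.0, 0.001]]
wrist_force: [-0.4, -0.4, -0.6]
gripper_width: 0.0427
t=33.88 yaw=80.27 ry=-0.33  units [ 0.14  3.65 -0.06]  (rows~3.6)  jw=0.0427 j=[-17.  19. -13.  -0. -58. -83.]
```

```bash

python3 -m crank '[[[0,0.05,0.8,-0.06,0,-0.3,0],[0,0,0.8,0,0,0,0],[0,0,0.8,0,0,0,0],[0,0,0.7,0,0,0,0],[0,0,0.5,0,0,0,0]]]' 40
python3 -m crank '[[[0,0,0.1,0,0,0,0],[0,0,0,0,0,0,0],[1,0,0,0,0,0,0],[1,0,0,0,0,0,0],[1,0,0,0,0,0,0]]]' 40
python3 -m crank '[[[1,0,0,0,0,0,0],[1,0,0,0,0,0,0],[1,0,0,0,0,0,0],[1,0,0,0,0,0,0]]]' 40
```

```text
clock: 34.3
tcp_pos: [0.507, -0.3518, 0.0317]
orientation: [[0.16, -0.002, -0.987], [0.987, 0.001, 0.16], [0.001, -1.0, 0.002]]
wrist_force: [0.4, 0.6, 0.4]
gripper_width: 0.0427
clock: 34.72
tcp_pos: [0.5087, -0.3525, 0.0321]
orientation: [[0.16, 0.002, -0.987], [0.987, -0.001, 0.16], [-0.0, -1.0, -0.002]]
wrist_force: [0.4, 0.6, 2.0]
gripper_width: 0.01
clock: 35.05
tcp_pos: [0.5088, -0.3525, 0.032]
orientation: [[0.16, 0.002, -0.987], [0.987, -0.001, 0.16], [-0.0, -1.0, -0.002]]
wrist_force: [-0.1, 2.3, 5.3]
gripper_width: 0.0102
```

```bash

python3 -m crank '[[[1,0,-0.4,0,0,0,0],[1,0,-0.8,0,0,0,0],[1,0,-0.9,0,0,0,0],[1,0,-0.9,0,0,-6,0],[1,0,-0.6,0,0,-6.1,0]]]' 40
python3 -m crank '[[[1,0.9,0,0,0,0,0],[1,0.9,0,0,0,0,0],[1,0.9,0,0,0,0,0],[1,0.9,0,0,0,0,0],[1,0.9,0,0,0,0,0]]]' 40
python3 -m crank '[[[1,0.9,0,0,0,0,0],[1,0.9,0,0,0,0,0],[1,0.9,0,0,0,0,0],[1,0.9,0,0,0,0,0],[1,0.9,0,0,0,0,0]]]' 40
python3 -c "
from h import *
to(tw(-62,0,80),92.6)
s=cap('scene');crop(s,110,260,190,390,4,'s18')"
```

```text
clock: 35.47
tcp_pos: [0.5083, -0.3528, 0.1235]
orientation: [[-0.055, 0.002, -0.999], [0.999, -0.001, -0.055], [-0.001, -1.0, -0.002]]
wrist_force: [0.9, -0.1, -1.6]
gripper_width: 0.0102
clock: 35.88
tcp_pos: [0.5017, -0.2391, 0.1213]
orientation: [[-0.05, -0.0, -0.999], [0.999, 0.0, -0.05], [0.0, -1.0, 0.0]]
wrist_force: [0.4, 0.6, -2.2]
gripper_width: 0.0105
clock: 36.3
tcp_pos: [0.4962, -0.1267, 0.1213]
orientation: [[-0.05, 0.0, -0.999], [0.999, 0.0, -0.05], [0.0, -1.0, -0.0]]
wrist_force: [1.0, 1.7, -1.6]
gripper_width: 0.01
t=36.30 yaw=92.86 ry=0.26  units [ 9.12  0.05 -0.06]  (rows~9.1)  jw=0.0100 j=[  8.   9. -26.  -0. -55. -95.]
```

View pics/s18.png

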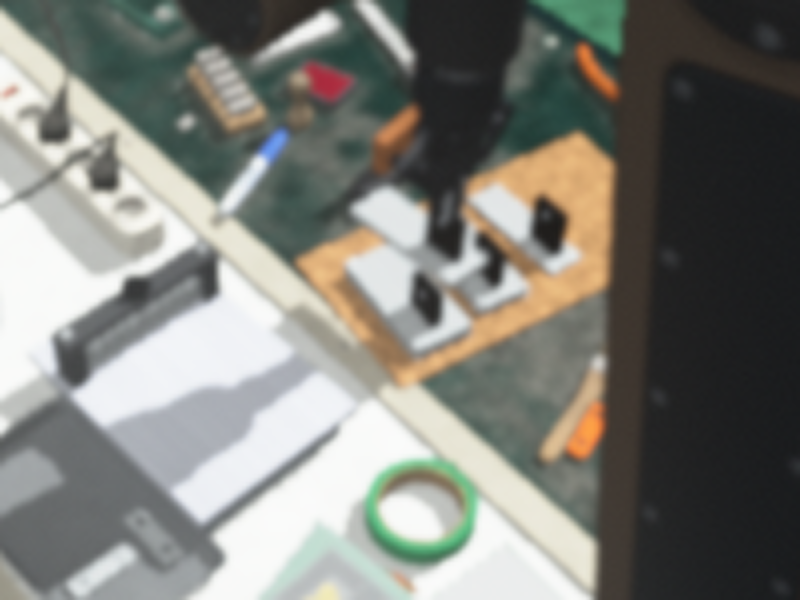

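```bash

python3 -m crank '[[[1,0.91,0,0,0,0.2,0],[1,0.91,0,0,0,0,0],[1,0.91,0,0,0,0,0],[1,0.91,0,0,0,0,0],[1,0.91,0,0,0,0,0]]]' 40 >/dev/null
python3 -m crank '[[[1,0.91,0,0,0,0,0],[1,0.91,0,0,0,0,0],[1,0.91,0,0,0,0,0],[1,0.91,0,0,0,0,0],[1,0.91,0,0,0,0,0]]]' 40 >/dev/null
python3 -m crank '[[[1,0,0.6,0,0,0,0],[1,0,0.8,0,0,0,0],[1,0,0.4,0,0,0,0],[1,0,0.1,0,0,0,0],[1,0,0,0,0,0,0]]]' 40
python3 -c "
from h import *
to(tw(-62,0,28),92.6)"
```

```text
clock: 37.6
tcp_pos: [0.4855, 0.099, 0.073]
orientation: [[-0.046, -0.001, -0.999], [0.999, -0.001, -0.046], [-0.001, -1.0, 0.002]]
wrist_force: [-0.1, -0.1, -0.9]
gripper_width: 0.0098
t=37.60 yaw=92.65 ry=0.05  units [ 0.09  0.2  -0.08]  (rows~0.2)  jw=0.0098 j=[  34.   11.  -31.    0.  -48. -122.]
```

```bash

python3 -m crank '[[[1,0,0.1,0,0,0,0],[1,0,0.1,0,0,0,0],[1,0,0,0,0,0,0]]]' 40
python3 -m crank '[[[1,0,0.04,0,0,0,0],[1,0,0.04,0,0,0,0],[1,0,0,0,0,0,0]]]' 40
```

```text
clock: 37.85
tcp_pos: [0.4863, 0.0995, 0.0686]
orientation: [[-0.046, 0.001, -0.999], [0.999, 0.0, -0.046], [0.0, -1.0, -0.001]]
wrist_force: [1.4, 0.1, -1.0]
gripper_width: 0.0101
clock: 38.1
tcp_pos: [0.4865, 0.1003, 0.0678]
orientation: [[-0.047, 0.001, -0.999], [0.999, 0.001, -0.047], [0.001, -1.0, -0.002]]
wrist_force: [-5.9, 3.1, 10.4]
gripper_width: 0.01
```

Contact; release, let it lie flat, regrip, slide.

```bash

python3 -m crank '[[[0.3,0,0,0,0,0,0],[0.3,0,0,0,0,0,0],[0.3,0,0,0,0,0,0],[0.3,0,0,0,0,0,0]]]' 40
python3 -m crank '[[[1,0,0,0,0,0,0],[1,0,0,0,0,0,0],[1,0,0,0,0,0,0],[1,0,0,0,0,0,0],[1,0,0,0,0,0,0]]]' 40
python3 -m crank '[[[1,0,0,-0.2,0,0,0],[1,0,0,-0.2,0,0,0],[1,0,0,-0.2,0,0,0],[1,0,0,-0.2,0,0,0],[1,0,0,-0.2,0,0,0]]]' 40
python3 -c "
from h import *
to(tw(8,0,28),92.6)
crop(cap('scene'),150,260,180,330,5,'s19c')"
```

```text
clock: 38.43
tcp_pos: [0.4861, 0.0995, 0.0664]
orientation: [[-0.047, 0.0, -0.999], [0.999, 0.0, -0.047], [0.0, -1.0, -0.0]]
wrist_force: [-0.2, 1.0, -1.0]
gripper_width: 0.03
clock: 38.85
tcp_pos: [0.4861, 0.0997, 0.0664]
orientation: [[-0.047, 0.0, -0.999], [0.999, 0.0, -0.047], [0.0, -1.0, -0.0]]
wrist_force: [-0.1, 0.7, 1.0]
gripper_width: 0.0104
clock: 39.27
tcp_pos: [0.5115, 0.1006, 0.0662]
orientation: [[-0.046, -0.0, -0.999], [0.999, -0.0, -0.046], [-0.0, -1.0, 0.0]]
wrist_force: [-0.5, -0.4, 1.1]
gripper_width: 0.0102
t=39.27 yaw=92.66 ry=0.06  units [ 0.07 -0.07 -1.84]  (rows~1.8)  jw=0.0102 j=[  33.   14.  -29.    0.  -47. -120.]
```

View pics/s19c.png

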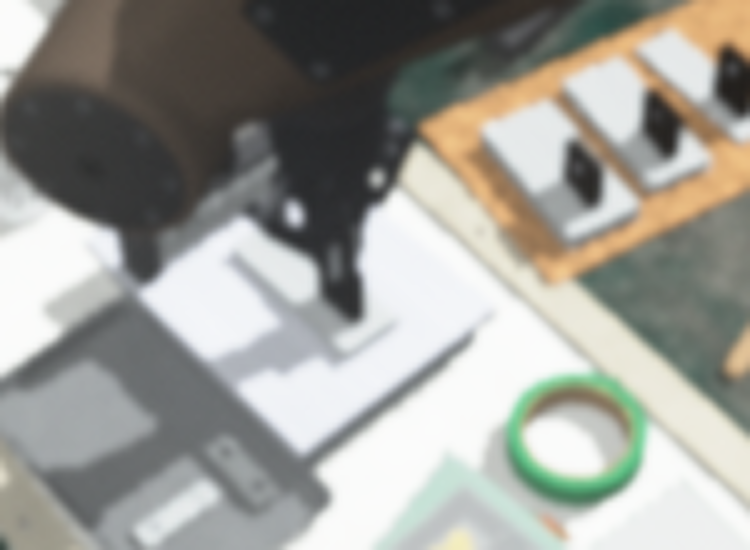

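```bash

python3 -m crank '[[[1,0,0.03,-0.15,0,0,0],[1,0,0.02,-0.15,0,0,0],[1,0,0,-0.15,0,0,0],[1,0,0,-0.15,0,0,0],[1,0,0,-0.1,0,0,0]]]' 40
python3 -m crank '[[[1,0,0,-0.15,0,0,0],[1,0,0,-0.15,0,0,0],[1,0,0,-0.1,0,0,0]]]' 40
```

```text
clock: 39.73
tcp_pos: [0.5284, 0.1012, 0.0657]
orientation: [[-0.047, -0.001, -0.999], [0.999, -0.001, -0.047], [-0.001, -1.0, 0.001]]
wrist_force: [-6.4, -0.3, 10.7]
gripper_width: 0.0101
clock: 39.98
tcp_pos: [0.5337, 0.1006, 0.0648]
orientation: [[-0.046, -0.008, -0.999], [0.999, -0.002, -0.046], [-0.002, -1.0, 0.008]]
wrist_force: [-23.8, 2.3, 19.7]
gripper_width: 0.0102
```

```bash

python3 -m crank '[[[1,0,0,0.3,0,0,0],[1,0,0,0.3,0,0,0],[1,0,-0.03,0,0,0,0],[1,0,0,0,0,0,0]]]' 40
python3 -m crank '[[[0.3,0,0,0,0,0,0],[0.3,0,0,0,0,0,0],[0.3,0,0,0,0,0,0],[0.3,0,0,0,0,0,0]]]' 40
python3 -m crank '[[[1,0,0,0,0,0,0],[1,0,0,0,0,0,0],[1,0,0,0,0,0,0],[1,0,0,0,0,0,0],[1,0,0,0,0,0,0]]]' 25
python3 -c "
from h import *
crop(cap('scene'),150,260,180,330,5,'s20c')"
```

```text
clock: 40.32
tcp_pos: [0.5233, 0.1013, 0.0661]
orientation: [[-0.047, 0.0, -0.999], [0.999, 0.0, -0.047], [0.0, -1.0, -0.0]]
wrist_force: [-1.3, -0.5, 1.0]
gripper_width: 0.0104
clock: 40.65
tcp_pos: [0.5236, 0.1013, 0.0657]
orientation: [[-0.047, -0.0, -0.999], [0.999, -0.0, -0.047], [-0.0, -1.0, 0.0]]
wrist_force: [-0.3, -0.4, 0.2]
gripper_width: 0.0302
clock: 41.07
tcp_pos: [0.5235, 0.1013, 0.0658]
orientation: [[-0.047, 0.0, -0.999], [0.999, 0.0, -0.047], [0.0, -1.0, -0.0]]
wrist_force: [1.0, 1.2, -0.1]
gripper_width: 0.0109
```

View pics/s20c.png

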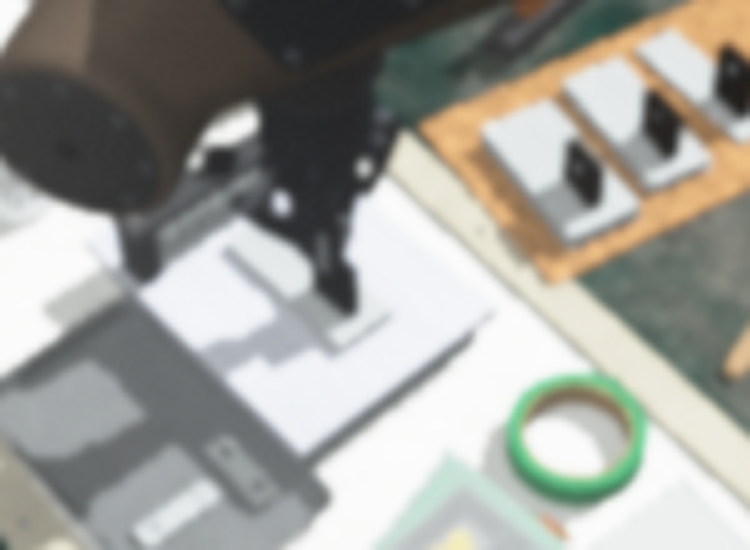

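```bash

python3 -m crank '[[[1,0,0.01,-0.15,0,0,0],[1,0,0,-0.15,0,0,0],[1,0,0,-0.1,0,0,0],[1,0,0,0,0,0,0]]]' 40
python3 -m crank '[[[1,0,0,-0.1,0,0,0],[1,0,0,-0.1,0,0,0],[1,0,0,0,0,0,0]]]' 40
python3 -c "
from h import *
to(tw(8,0,28),92.6)"
```

```text
clock: 41.45
tcp_pos: [0.5339, 0.1017, 0.0658]
orientation: [[-0.047, -0.0, -0.999], [0.999, -0.0, -0.047], [-0.0, -1.0, 0.0]]
wrist_force: [-1.9, -1.0, 5.0]
gripper_width: 0.0104
clock: 41.7
tcp_pos: [0.535, 0.1013, 0.0657]
orientation: [[-0.046, -0.006, -0.999], [0.999, -0.001, -0.046], [-0.001, -1.0, 0.006]]
wrist_force: [-18.2, 3.2, 19.5]
gripper_width: 0.0103
t=41.70 yaw=92.63 ry=0.03  units [ 0.08 -0.09 -0.9 ]  (rows~0.9)  jw=0.0103 j=[  31.   16.  -26.   -0.  -49. -119.]
```

```bash

python3 -c "
from h import *
c=cap('scene');crop(c,160,215,190,265,10,'s21c')
print(proj(c,[tw(73,24,10),tw(73,-24,10),tw(73,65,0),tw(73,-65,0)]))"
```

```text
[[222.60125593 197.13583402]
 [233.01262506 190.37844063]
 [213.76327451 204.84415905]
 [241.79835993 186.56458795]]
```

View pics/s21c.png

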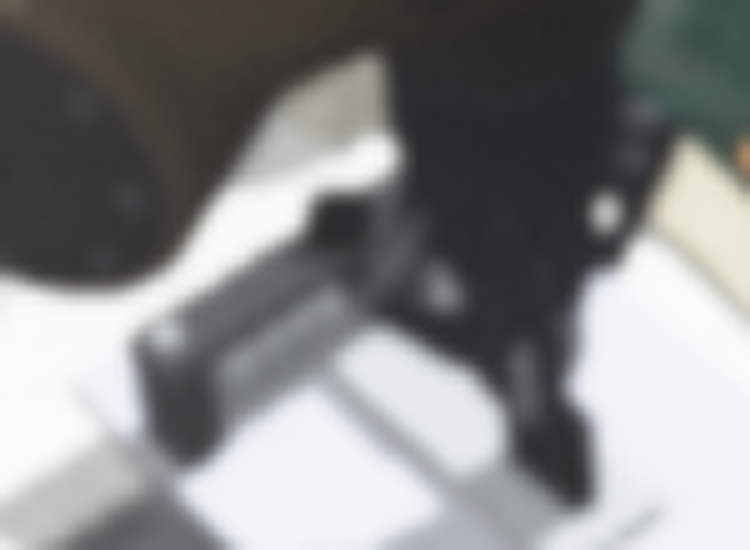

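```bash

python3 -c "
from h import *
a=cv2.imread('pics/scene0.png')
cv2.imwrite('pics/g0.png',cv2.resize(a[165:212,196:250],None,fx=12,fy=12,interpolation=cv2.INTER_CUBIC))
c=cap('scene')
for nm,x,z in(('slab',73,0),('10',73,10),('12',73,12),('16',73,16),('bartop10',73,36),('bt12',73,38),('bt16',73,42)):
  p=proj(c,[tw(x,60,z),tw(x,-60,z)]);print(nm,((p-[196,165]+.46)*12).round(0).tolist())
"
```

```text
slab [[232.0, 475.0], [543.0, 272.0]]
10 [[228.0, 454.0], [541.0, 251.0]]
12 [[228.0, 449.0], [540.0, 247.0]]
16 [[226.0, 441.0], [540.0, 238.0]]
bartop10 [[218.0, 398.0], [536.0, 194.0]]
bt12 [[217.0, 393.0], [535.0, 190.0]]
bt16 [[216.0, 384.0], [535.0, 181.0]]
```

View pics/g0.png

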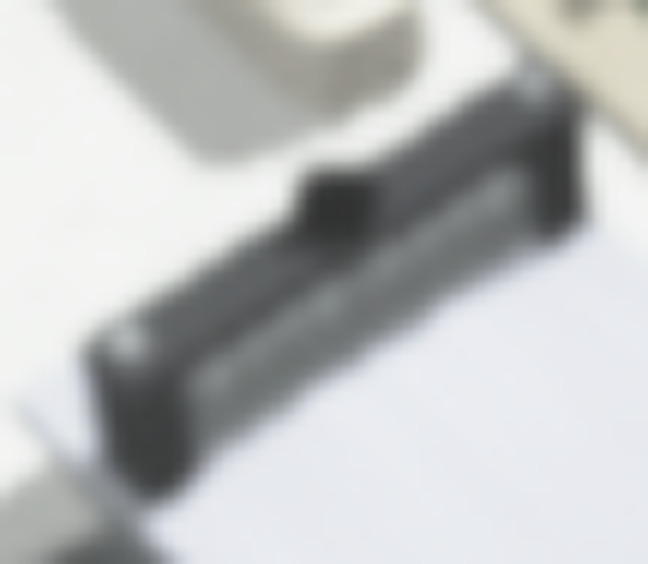

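```bash

python3 -m crank '[[[1,0,0,0.15,0,0,0],[0.3,0,0,0,0,0,0],[0.3,0,0,0,0,0,0],[0.3,0,0,0,0,0,0],[0.3,0,-0.3,0,0,0,0]]]' 40
python3 -m crank '[[[0.3,0,-0.9,0,0,0,0],[0.3,0,-0.9,0,0,0,0],[1,0,0,0.8,0,0,0],[1,0,0,0.9,0,0,0],[1,0,0,0.8,0,0,0]]]' 40
python3 -m crank '[[[1,0,0.6,0,0,0,0],[1,0,0.9,0,0,0,0],[1,0,0.6,0,0,0,0],[1,0,0.1,0,0,0,0],[1,0,0,0,0,0,0]]]' 40
python3 -c "
from h import *
c=cap('scene');crop(c,150,260,180,330,5,'s22c')"
```

```text
clock: 42.22
tcp_pos: [0.5341, 0.1015, 0.0719]
orientation: [[-0.046, -0.002, -0.999], [0.999, -0.001, -0.046], [-0.001, -1.0, 0.002]]
wrist_force: [-0.7, 0.6, -1.3]
gripper_width: 0.0296
clock: 42.63
tcp_pos: [0.4718, 0.0989, 0.1187]
orientation: [[-0.046, 0.001, -0.999], [0.999, 0.0, -0.046], [0.0, -1.0, -0.001]]
wrist_force: [-0.1, -0.2, -0.1]
gripper_width: 0.0
clock: 43.05
tcp_pos: [0.472, 0.0986, 0.0628]
orientation: [[-0.047, -0.001, -0.999], [0.999, -0.001, -0.047], [-0.001, -1.0, 0.001]]
wrist_force: [-0.1, 1.5, 0.1]
gripper_width: -0.0002
```

View pics/s22c.png

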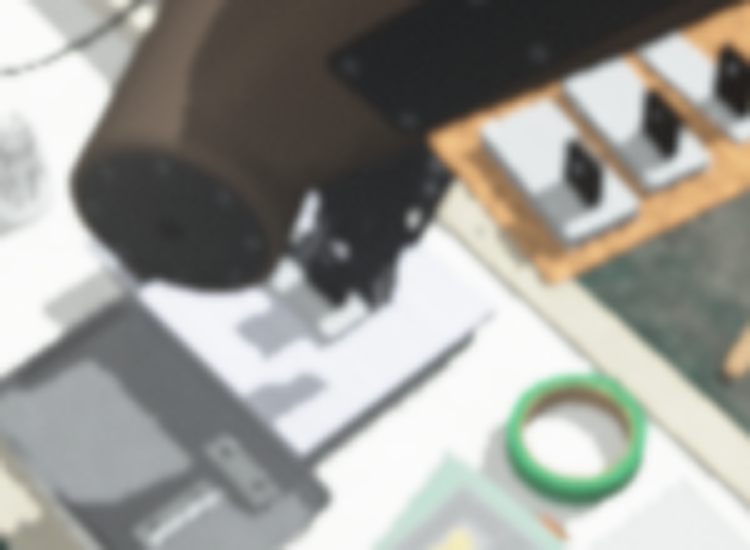

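Push the fin from behind, nothing holding the leaf vertically.

```bash

python3 -m crank '[[[1,0.08,0,-0.35,0,0,0],[1,0,0,-0.35,0,0,0],[1,0,0,-0.3,0,0,0],[1,0,0,-0.15,0,0,0],[1,0,0,-0.1,0,0,0]]]' 40
python3 -m crank '[[[1,0,0,-0.1,0,0,0],[1,0,0,-0.1,0,0,0],[1,0,0,0,0,0,0]]]' 40
```

```text
clock: 43.52
tcp_pos: [0.497, 0.0999, 0.0618]
orientation: [[-0.044, -0.013, -0.999], [0.999, -0.004, -0.044], [-0.004, -1.0, 0.013]]
wrist_force: [-31.6, 2.8, 19.8]
gripper_width: -0.0002
clock: 43.77
tcp_pos: [0.4972, 0.0987, 0.0612]
orientation: [[-0.043, -0.021, -0.999], [0.999, -0.006, -0.043], [-0.005, -1.0, 0.021]]
wrist_force: [-42.2, 4.4, 29.3]
gripper_width: -0.0
```

```bash

python3 -m crank '[[[1,0,0,-0.1,0,0,0],[1,0,0,-0.1,0,0,0],[1,0,0,0,0,0,0]]]' 40
```

```text
clock: 44.02
tcp_pos: [0.4972, 0.097, 0.0599]
orientation: [[-0.042, -0.029, -0.999], [0.999, -0.009, -0.042], [-0.008, -1.0, 0.029]]
wrist_force: [-56.2, 4.4, 35.3]
gripper_width: 0.0002
```

```bash

python3 -m crank '[[[1,0,0,0.6,0,0,0],[1,0,0,0.6,0,0,0],[0,0,-0.7,0,0,0,0],[0,0,-0.9,0,0,0,0],[0,0,-0.5,0,0,0,0]]]' 40
python3 -c "
from h import *
to([.531,.1013,.0665],92.6)
c=cap('scene');crop(c,150,260,180,330,5,'s23c')"
```

```text
clock: 44.43
tcp_pos: [0.4851, 0.102, 0.1182]
orientation: [[-0.047, 0.003, -0.999], [0.999, 0.001, -0.047], [0.001, -1.0, -0.003]]
wrist_force: [1.1, -0.4, 0.9]
gripper_width: 0.0358
t=44.43 yaw=92.71 ry=0.11  units [-0.11  2.07 -1.83]  (rows~2.1)  jw=0.0358 j=[  35.    8.  -28.    0.  -54. -122.]
```

View pics/s23c.png

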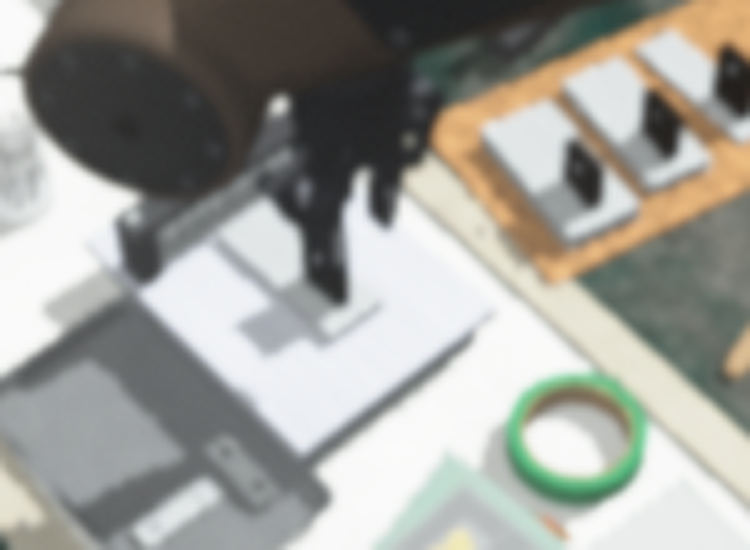

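```bash

python3 -m crank '[[[0,-0.1,0,-0.6,0,0,0],[0,0,0,-0.6,0,0,0],[0,0,0,-0.65,0,0,0],[0,0,0.5,0,0,0,0],[0,0,0.9,0,0,0,0]]]' 40
python3 -m crank '[[[0,0,0.6,0,0,0,0],[0,0,0,0,0,0,0],[1,0,0,0,0,0,0],[1,0,0,0,0,0,0],[1,0,0,0,0,0,0]]]' 40
python3 -m crank '[[[1,0,0,0,0,0,0],[1,0,0,0,0,0,0],[1,0,0,0,0,0,0]]]' 40
```

```text
clock: 44.9
tcp_pos: [0.5334, 0.102, 0.0825]
orientation: [[-0.046, 0.005, -0.999], [0.999, 0.002, -0.046], [0.002, -1.0, -0.005]]
wrist_force: [-0.9, 1.1, -0.3]
gripper_width: 0.0426
clock: 45.32
tcp_pos: [0.5308, 0.1015, 0.0668]
orientation: [[-0.047, 0.002, -0.999], [0.999, 0.001, -0.047], [0.001, -1.0, -0.002]]
wrist_force: [0.8, -0.0, -0.8]
gripper_width: 0.0106
clock: 45.57
tcp_pos: [0.5308, 0.1014, 0.0667]
orientation: [[-0.047, 0.002, -0.999], [0.999, 0.001, -0.047], [0.001, -1.0, -0.002]]
wrist_force: [1.6, -0.7, 4.4]
gripper_width: 0.0103
```

```bash

python3 -m crank '[[[1,0,0,0.3,0,0,0],[1,0,0,0.5,0,0,0],[1,0,0,0.5,0,0,0],[1,0,0,0.5,0,0,0],[1,0,-0.5,0,0,0,0]]]' 40
python3 -m crank '[[[1,0,-0.9,0,0,0,0],[1,0,-0.9,0,0,0,0],[1,-0.9,0,0,0,0,0],[1,-0.9,0,0,0,0,0],[1,-0.9,0,0,0,0,0]]]' 40
python3 -m crank '[[[1,-0.9,0,0,0,0,0],[1,-0.9,0,0,0,0,0],[1,-0.9,0,0,0,0,0],[1,-0.9,0,0,0,0,0],[1,-0.9,0,0,0,0,0]]]' 40
python3 -m crank '[[[1,-0.9,0,0,0,0,0],[1,-0.9,0,0,0,0,0],[1,-0.9,0,0,0,0,0],[1,-0.9,0,0,0,5.8,0],[1,-0.9,0,0,0,5.8,0]]]' 40
python3 -c "
from h import *
to([.478,-.3575,.12],81)"
```

```text
clock: 45.98
tcp_pos: [0.4809, 0.0979, 0.0765]
orientation: [[-0.046, -0.004, -0.999], [0.999, -0.001, -0.046], [-0.001, -1.0, 0.004]]
wrist_force: [-1.1, -0.7, -3.3]
gripper_width: 0.0098
clock: 46.4
tcp_pos: [0.4868, 0.0312, 0.1232]
orientation: [[-0.048, -0.0, -0.999], [0.999, 0.001, -0.048], [0.001, -1.0, 0.0]]
wrist_force: [-0.1, 0.5, -2.0]
gripper_width: 0.0098
clock: 46.82
tcp_pos: [0.4919, -0.0816, 0.1227]
orientation: [[-0.046, -0.001, -0.999], [0.999, 0.0, -0.046], [0.0, -1.0, 0.001]]
wrist_force: [0.4, 0.7, -1.3]
gripper_width: 0.0101
clock: 47.23
tcp_pos: [0.4952, -0.1938, 0.1226]
orientation: [[0.16, -0.001, -0.987], [0.987, 0.001, 0.16], [0.0, -1.0, 0.001]]
wrist_force: [1.0, 0.1, -2.0]
gripper_width: 0.0104
t=47.23 yaw=80.82 ry=-0.18  units [-6.58  0.1  -0.35]  (rows~6.6)  jw=0.0104 j=[ -0.  11. -24.  -0. -55. -99.]
```

```bash

python3 -m crank '[[[1,-0.9,0,-0.05,0,0,0],[1,-0.9,0,-0.05,0,0,0],[1,-0.9,0,-0.05,0,0,0],[1,-0.9,0,-0.05,0,0,0],[1,-0.9,0,-0.05,0,0,0]]]' 40
python3 -m crank '[[[1,-0.9,0,-0.05,0,0,0],[1,-0.9,0,-0.05,0,0,0],[1,-0.2,0,0,0,0,0],[1,0,0,0,0,0,0]]]' 40
python3 -c "
from h import *
to([.478,-.3575,.031],81)"
```

```text
clock: 47.65
tcp_pos: [0.4836, -0.3056, 0.1225]
orientation: [[0.155, -0.001, -0.988], [0.988, 0.001, 0.155], [0.001, -1.0, 0.001]]
wrist_force: [1.6, -0.2, -1.9]
gripper_width: 0.0101
clock: 47.98
tcp_pos: [0.4783, -0.3556, 0.1222]
orientation: [[0.158, -0.002, -0.988], [0.988, 0.001, 0.158], [0.001, -1.0, 0.002]]
wrist_force: [0.5, 1.0, -0.8]
gripper_width: 0.01
t=47.98 yaw=80.94 ry=-0.06  units [-0.08  3.65  0.  ]  (rows~3.6)  jw=0.0100 j=[-18.  17. -16.  -0. -58. -81.]
```

```bash

python3 -m crank '[[[1,-0.05,0.9,0,0,0,0],[1,0,0.9,0,0,0,0],[1,0,0.9,0,0,0,0],[1,0,0.6,0,0,0,0],[1,0,0.2,0,0,0,0]]]' 40
python3 -m crank '[[[1,0,0.05,0,0,0,0],[1,0,0.04,0,0,0,0],[1,0,0,0,0,0,0]]]' 40
```

```text
clock: 48.4
tcp_pos: [0.4773, -0.3542, 0.0328]
orientation: [[0.155, -0.004, -0.988], [0.988, 0.002, 0.155], [0.002, -1.0, 0.005]]
wrist_force: [0.6, -0.1, -1.6]
gripper_width: 0.0101
clock: 48.65
tcp_pos: [0.4801, -0.3561, 0.0343]
orientation: [[0.155, 0.001, -0.988], [0.988, -0.001, 0.155], [-0.0, -1.0, -0.001]]
wrist_force: [-0.6, 0.9, -1.2]
gripper_width: 0.0102
```

```bash

python3 -m crank '[[[1,0,0.06,0,0,0,0],[1,0,0.06,0,0,0,0],[1,0,0,0,0,0,0]]]' 40
python3 -m crank '[[[1,0,0.03,0,0,0,0],[1,0,0,0,0,0,0]]]' 40
```

```text
clock: 48.9
tcp_pos: [0.4799, -0.3565, 0.0309]
orientation: [[0.155, 0.001, -0.988], [0.988, -0.001, 0.155], [-0.0, -1.0, -0.001]]
wrist_force: [-0.7, 1.7, 0.1]
gripper_width: 0.0099
clock: 49.07
tcp_pos: [0.4799, -0.3569, 0.0307]
orientation: [[0.155, 0.001, -0.988], [0.988, -0.001, 0.155], [-0.001, -1.0, -0.001]]
wrist_force: [-1.9, 0.1, 5.1]
gripper_width: 0.0104
```

Release, park over the gate side and look.

```bash

python3 -m crank '[[[0,0,0,0,0,0,0],[0,0,0,0,0,0,0],[0,0,0,0,0,0,0],[0,0,0,0,0,0,0],[0,0,-0.4,0,0,0,0]]]' 40
python3 -m crank '[[[0,0,-0.8,0,0,0,0],[0,0,-0.9,0,0,0,0],[0,0,-0.9,0,0,0,0],[0,0,-0.7,0,0,0,0],[0,0.9,0,-0.4,0,-5,0]]]' 40
python3 -m crank '[[[0,1,0,-0.5,0,0,0],[0,1,0,-0.5,0,0,0],[0,1,0,-0.5,0,0,0],[0,1,0,-0.5,0,0,0],[0,1,0,-0.5,0,0,0]]]' 40
python3 -m crank '[[[0,1,0,-0.3,0,0,0],[0,1,0,-0.3,0,0,0],[0,1,0,-0.2,0,0,0],[0,1,0,0,0,0,0],[0,1,0,0,0,0,0]]]' 40
python3 -c "
from h import *
t=cap('top');leaves(t);crop(t,130,270,240,420,4,'t24')
to([.498,-.279,.13],86)"
```

```text
clock: 49.48
tcp_pos: [0.478, -0.3556, 0.038]
orientation: [[0.156, -0.003, -0.988], [0.988, 0.002, 0.156], [0.001, -1.0, 0.003]]
wrist_force: [0.5, 1.2, 0.1]
gripper_width: 0.0425
clock: 49.9
tcp_pos: [0.4936, -0.3384, 0.1271]
orientation: [[0.071, 0.005, -0.997], [0.997, -0.003, 0.071], [-0.003, -1.0, -0.006]]
wrist_force: [1.6, 0.0, 1.0]
gripper_width: 0.0425
clock: 50.32
tcp_pos: [0.5643, -0.214, 0.123]
orientation: [[0.068, 0.001, -0.998], [0.998, -0.0, 0.068], [-0.0, -1.0, -0.001]]
wrist_force: [-0.8, -0.5, -0.1]
gripper_width: 0.0428
clock: 50.73
tcp_pos: [0.5925, -0.0906, 0.1227]
orientation: [[0.068, 0.0, -0.998], [0.998, -0.0, 0.068], [-0.0, -1.0, -0.0]]
wrist_force: [0.7, 0.4, -0.1]
gripper_width: 0.0426
px [285 184] c [ 0.53   -0.1244] yaw -8.5 LxW 0.1335 0.0686 fin [ 0.4984 -0.1197]
px [314 184] c [ 0.5309 -0.2058] yaw -8.8 LxW 0.1327 0.0609 fin [ 0.4993 -0.2009]
px [345 186] c [ 0.5285 -0.2806] yaw -3.6 LxW 0.1299 0.0435 fin [ 0.4966 -0.2786]
px [371 193] c [ 0.5078 -0.3618] yaw -8.4 LxW 0.1312 0.052 fin [ 0.4761 -0.3572]
px [285 227] c [ 0.4278 -0.2492] yaw -89.7 LxW 0.33 0.0949 fin [ 0.4276 -0.2172]
t=50.78 yaw=86.16 ry=0.16  units [-7.91 -0.29  3.25]  (rows~7.9)  jw=0.0429 j=[  10.   17.  -15.   -0.  -58. -104.]
```

View pics/t24.png

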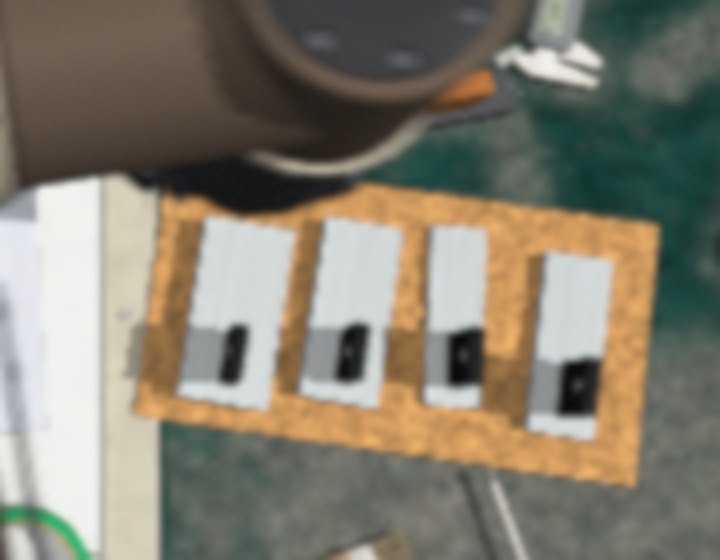

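```bash

python3 -m crank '[[[0,-0.88,0,0.365,0,0.2,0],[0,-0.88,0,0.365,0,0,0],[0,-0.88,0,0.365,0,0,0],[0,-0.88,0,0.365,0,0,0],[0,-0.88,0,0.365,0,0,0]]]' 40 >/dev/null
python3 -m crank '[[[0,-0.88,0,0.365,0,0,0],[0,-0.88,0,0.365,0,0,0],[0,-0.88,0,0.365,0,0,0],[0,-0.88,0,0.365,0,0,0],[0,0,0,0,0,0,0]]]' 40
python3 -c "
from h import *
to([.497,-.279,.031],86)"
```

```text
clock: 51.62
tcp_pos: [0.4943, -0.286, 0.1228]
orientation: [[0.074, -0.0, -0.997], [0.997, -0.0, 0.074], [-0.0, -1.0, 0.0]]
wrist_force: [-0.7, -0.1, -0.0]
gripper_width: 0.0429
t=51.62 yaw=85.75 ry=-0.25  units [ 0.29  3.67 -0.09]  (rows~3.7)  jw=0.0429 j=[-10.  15. -19.   0. -57. -84.]
```

```bash

python3 -m crank '[[[0,0.2,0.9,-0.08,0,-0.2,0],[0,0,0.9,0,0,0,0],[0,0,0.9,0,0,0,0],[0,0,0.6,0,0,0,0],[0,0,0.3,0,0,0,0]]]' 40
python3 -m crank '[[[0,0,0.05,0,0,0,0],[0,0,0,0,0,0,0],[1,0,0,0,0,0,0],[1,0,0,0,0,0,0],[1,0,0,0,0,0,0]]]' 40
python3 -m crank '[[[1,0,0,0,0,0,0],[1,0,0,0,0,0,0],[1,0,0,0,0,0,0]]]' 40
python3 -m crank '[[[1,0,-0.4,0,0,0,0],[1,0,-0.8,0,0,0,0],[1,0,-0.9,0,0,0,0],[1,0,-0.9,0,0,0,0],[1,0,-0.6,0,0,0,0]]]' 40
python3 -m crank '[[[1,0.9,0,0,0,-1.3,0],[1,0.95,0,0,0,-1.3,0],[1,0.95,0,0,0,-1.3,0],[1,0.95,0,0,0,-1.3,0],[1,0.95,0,0,0,-1.3,0]]]' 40
python3 -m crank '[[[1,0.95,0,0,0,0,0],[1,0.95,0,0,0,0,0],[1,0.95,0,0,0,0,0],[1,0.95,0,0,0,0,0],[1,0.95,0,0,0,0,0]]]' 40
python3 -c "
from h import *
to(tw(-62,0,80),92.6)"
```

```text
clock: 52.03
tcp_pos: [0.4974, -0.2782, 0.0306]
orientation: [[0.069, -0.002, -0.998], [0.998, 0.001, 0.069], [0.001, -1.0, 0.002]]
wrist_force: [0.2, -0.5, -0.5]
gripper_width: 0.0426
clock: 52.45
tcp_pos: [0.4993, -0.2789, 0.0321]
orientation: [[0.068, 0.002, -0.998], [0.998, -0.001, 0.068], [-0.001, -1.0, -0.002]]
wrist_force: [-0.4, 0.2, 2.2]
gripper_width: 0.0095
clock: 52.7
tcp_pos: [0.4993, -0.2789, 0.0321]
orientation: [[0.068, 0.002, -0.998], [0.998, -0.001, 0.068], [-0.001, -1.0, -0.002]]
wrist_force: [-0.1, 1.1, 6.5]
gripper_width: 0.0098
clock: 53.12
tcp_pos: [0.4989, -0.2788, 0.1236]
orientation: [[0.068, 0.002, -0.998], [0.998, -0.001, 0.068], [-0.0, -1.0, -0.002]]
wrist_force: [0.3, -1.0, -1.8]
gripper_width: 0.0099
clock: 53.53
tcp_pos: [0.5007, -0.1601, 0.1214]
orientation: [[-0.046, 0.0, -0.999], [0.999, 0.0, -0.046], [0.0, -1.0, -0.0]]
wrist_force: [0.6, -0.1, -1.5]
gripper_width: 0.0097
clock: 53.95
tcp_pos: [0.4953, -0.0415, 0.1214]
orientation: [[-0.045, 0.0, -0.999], [0.999, 0.0, -0.045], [0.0, -1.0, -0.0]]
wrist_force: [-0.3, -0.2, -0.9]
gripper_width: 0.0097
t=53.95 yaw=92.56 ry=-0.04  units [5.71 0.06 0.06]  (rows~5.7)  jw=0.0097 j=[  18.    8.  -28.   -0.  -54. -105.]
```

```bash

python3 -m crank '[[[1,0.95,0,0,0,0,0],[1,0.95,0,0,0,0,0],[1,0.95,0,0,0,0,0],[1,0.95,0,0,0,0,0],[1,0.95,0,0,0,0,0]]]' 40 >/dev/null
python3 -m crank '[[[1,0.95,0.3,0,0,0,0],[1,0,0.8,0,0,0,0],[1,0,0.7,0,0,0,0],[1,0,0.1,0,0,0,0],[1,0,0,0,0,0,0]]]' 40
python3 -m crank '[[[1,0,0.1,0,0,0,0],[1,0,0,0,0,0,0]]]' 40
python3 -c "
from h import *
to(tw(-62,0,28),92.6)"
```

```text
clock: 54.78
tcp_pos: [0.4884, 0.0993, 0.0729]
orientation: [[-0.045, -0.002, -0.999], [0.999, -0.001, -0.045], [-0.001, -1.0, 0.002]]
wrist_force: [0.5, -0.2, -1.6]
gripper_width: 0.0098
clock: 54.95
tcp_pos: [0.4899, 0.0998, 0.0717]
orientation: [[-0.044, 0.001, -0.999], [0.999, 0.001, -0.044], [0.001, -1.0, -0.001]]
wrist_force: [-0.0, 0.6, -1.3]
gripper_width: 0.0099
t=54.95 yaw=92.55 ry=-0.05  units [0.06 0.15 0.1 ]  (rows~0.1)  jw=0.0099 j=[  34.   12.  -31.    0.  -47. -122.]
```

```bash

python3 -m crank '[[[1,0.05,0.1,0,0,0,0],[1,0,0.03,0,0,0,0],[1,0,0,0,0,0,0]]]' 40
python3 -m crank '[[[1,0,0.03,0,0,0,0],[1,0,0,0,0,0,0]]]' 40
python3 -m crank '[[[0.3,0,0,0,0,0,0],[0.3,0,0,0,0,0,0],[0.3,0,0,0,0,0,0],[0.3,0,0,0,0,0,0]]]' 40
python3 -m crank '[[[1,0,0,0,0,0,0],[1,0,0,0,0,0,0],[1,0,0,0,0,0,0],[1,0,0,0,0,0,0],[1,0,0,0,0,0,0]]]' 40
python3 -m crank '[[[1,0,0.01,-0.2,0,0,0],[1,0,0.01,-0.2,0,0,0],[1,0,0,-0.2,0,0,0],[1,0,0,-0.2,0,0,0],[1,0,0,-0.2,0,0,0]]]' 40
python3 -m crank '[[[1,0,0,-0.2,0,0,0],[1,0,0,-0.2,0,0,0],[1,0,0,-0.2,0,0,0],[1,0,0,-0.2,0,0,0],[1,0,0,-0.2,0,0,0]]]' 40
python3 -m crank '[[[1,0,0,-0.2,0,0,0],[1,0,0,-0.2,0,0,0],[1,0,0,-0.2,0,0,0],[1,0,0,-0.2,0,0,0],[1,0,0,0,0,0,0]]]' 40
```

```text
clock: 55.2
tcp_pos: [0.4897, 0.1011, 0.0681]
orientation: [[-0.045, 0.001, -0.999], [0.999, 0.0, -0.045], [0.0, -1.0, -0.001]]
wrist_force: [0.1, 0.3, 0.6]
gripper_width: 0.01
clock: 55.37
tcp_pos: [0.4898, 0.1011, 0.0681]
orientation: [[-0.045, 0.001, -0.999], [0.999, 0.0, -0.045], [0.0, -1.0, -0.001]]
wrist_force: [-3.4, -0.1, 9.0]
gripper_width: 0.0098
clock: 55.7
tcp_pos: [0.4893, 0.101, 0.0668]
orientation: [[-0.045, 0.0, -0.999], [0.999, 0.0, -0.045], [0.0, -1.0, -0.0]]
wrist_force: [0.1, 0.0, -0.2]
gripper_width: 0.0302
clock: 56.12
tcp_pos: [0.4894, 0.1011, 0.0669]
orientation: [[-0.045, 0.0, -0.999], [0.999, 0.0, -0.045], [0.0, -1.0, -0.0]]
wrist_force: [-0.6, 0.6, 0.7]
gripper_width: 0.0102
clock: 56.53
tcp_pos: [0.5137, 0.1017, 0.0668]
orientation: [[-0.045, -0.001, -0.999], [0.999, -0.001, -0.045], [-0.001, -1.0, 0.001]]
wrist_force: [-6.5, -0.0, 10.7]
gripper_width: 0.0101
clock: 56.95
tcp_pos: [0.5387, 0.1028, 0.0669]
orientation: [[-0.045, -0.001, -0.999], [0.999, -0.001, -0.045], [-0.001, -1.0, 0.001]]
wrist_force: [-6.1, -0.5, 9.3]
gripper_width: 0.0104
clock: 57.37
tcp_pos: [0.5597, 0.1038, 0.0669]
orientation: [[-0.045, -0.0, -0.999], [0.999, -0.001, -0.045], [-0.001, -1.0, 0.0]]
wrist_force: [-1.4, -1.5, 6.6]
gripper_width: 0.0101
```

```bash

python3 -m crank '[[[1,0,0,-0.2,0,0,0],[1,0,0,-0.2,0,0,0],[1,0,0,-0.2,0,0,0],[1,0,0,-0.1,0,0,0],[1,0,0,0,0,0,0]]]' 40
python3 -m crank '[[[0,0,0,0,0,0,0],[0,0,0,0,0,0,0],[0,0,0,0,0,0,0],[0,0,0,0,0,0,0],[0,0,-0.3,0,0,0,0]]]' 40
python3 -m crank '[[[0,0,-0.7,0,0,0,0],[0,0,-0.9,0,0,0,0],[0,0,-0.9,0,0,0,0],[0,0,-0.5,0,0,0,0],[0,0,-0.5,0,0,0,0]]]' 40
python3 -c "
from h import *
to([.42,-.25,.2],92.6)"
```

```text
clock: 57.78
tcp_pos: [0.5768, 0.1046, 0.0669]
orientation: [[-0.045, -0.001, -0.999], [0.999, -0.001, -0.045], [-0.001, -1.0, 0.001]]
wrist_force: [-2.5, 0.0, 7.5]
gripper_width: 0.0104
clock: 58.2
tcp_pos: [0.5757, 0.1045, 0.0725]
orientation: [[-0.045, -0.003, -0.999], [0.999, -0.001, -0.045], [-0.001, -1.0, 0.003]]
wrist_force: [0.3, 0.3, 0.2]
gripper_width: 0.0425
clock: 58.62
tcp_pos: [0.5771, 0.1051, 0.1634]
orientation: [[-0.045, 0.002, -0.999], [0.999, 0.001, -0.045], [0.001, -1.0, -0.002]]
wrist_force: [0.5, 0.5, -0.8]
gripper_width: 0.0427
t=58.62 yaw=92.58 ry=-0.02  units [-13.91  -1.46   6.92]  (rows~13.9)  jw=0.0427 j=[  29.   14.  -14.    0.  -62. -117.]
```

Clear the view: move right and back.

```bash

python3 -m crank '[[[0,-1,-0.3,0.4,0,0,0],[0,-1,-0.3,0.4,0,0,0],[0,-1,-0.3,0.4,0,0,0],[0,-1,-0.3,0.4,0,0,0],[0,-1,-0.3,0.4,0,0,0]]]' 40 >/dev/null
python3 -m crank '[[[0,-1,0,0.4,0,0,0],[0,-1,0,0.4,0,0,0],[0,-1,0,0.4,0,0,0],[0,-1,0,0.4,0,0,0],[0,-1,0,0.4,0,0,0]]]' 40 >/dev/null
python3 -m crank '[[[0,-1,0,0,0,0,0],[0,-1,0,0,0,0,0],[0,-1,0,0,0,0,0],[0,-1,0,0,0,0,0],[0,-1,0,0,0,0,0]]]' 40 >/dev/null
python3 -m crank '[[[0,-1,0,0,0,0,0],[0,-1,0,0,0,0,0],[0,-1,0,0,0,0,0],[0,-1,0,0,0,0,0],[0,-1,0,0,0,0,0]]]' 40
python3 -c "
from h import *
t=cap('top','t25');crop(t,140,260,130,270,5,'t25c');s=cap('scene','s25');crop(s,150,260,180,330,5,'s25c')"
```

```text
clock: 60.28
tcp_pos: [0.4991, -0.4003, 0.1994]
orientation: [[-0.045, 0.0, -0.999], [0.999, -0.0, -0.045], [-0.0, -1.0, -0.0]]
wrist_force: [0.2, -0.1, 0.7]
gripper_width: 0.0427
```

View pics/t25.png

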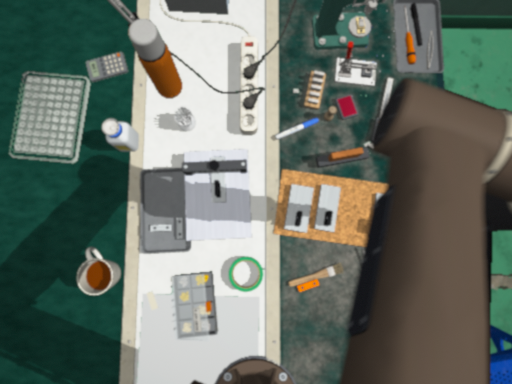

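View pics/t25c.png

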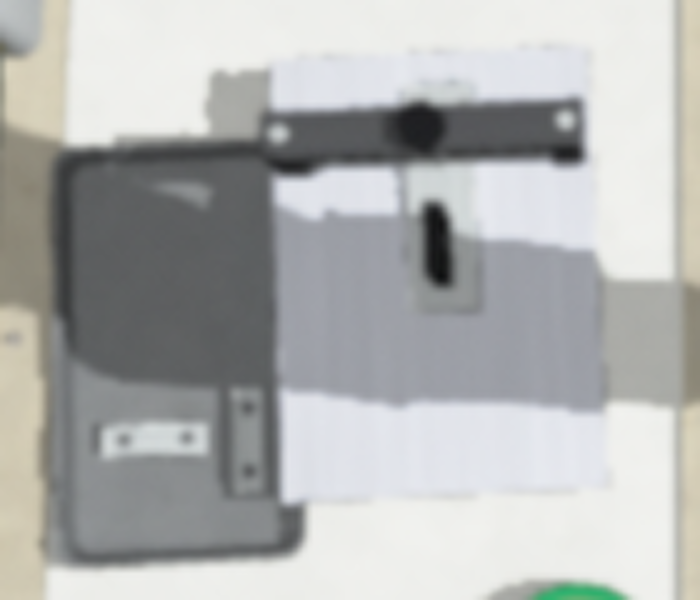

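View pics/s25c.png

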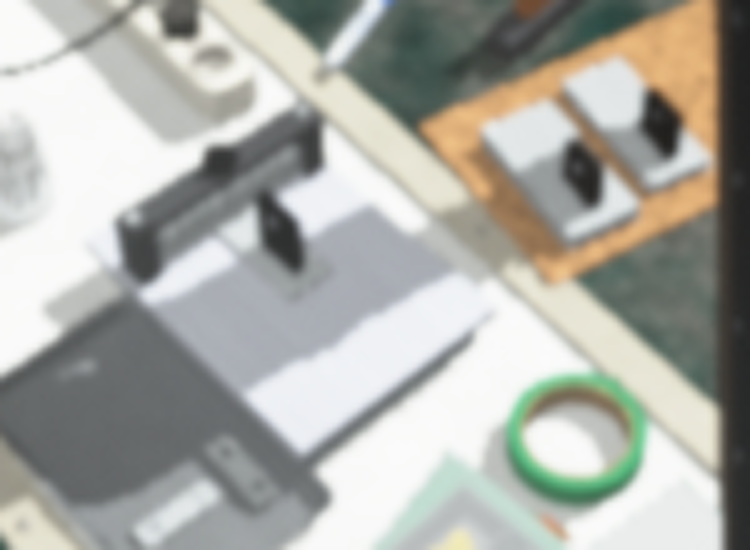

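```bash

python3 -m crank '[[[0,1,0,-0.2,0,0,0],[0,1,0,-0.2,0,0,0],[0,1,0,-0.2,0,0,0],[0,1,0,-0.2,0,0,0],[0,1,0,-0.2,0,0,0]]]' 40 >/dev/null
python3 -m crank '[[[0,1,0,-0.2,0,0,0],[0,1,0,-0.2,0,0,0],[0,1,0,-0.2,0,0,0],[0,1,0,-0.2,0,0,0],[0,1,0,-0.2,0,0,0]]]' 40 >/dev/null
python3 -m crank '[[[0,1,0,0,0,0,0],[0,1,0,0,0,0,0],[0,0.5,0,0,0,0,0],[0,0,0,0,0,0,0],[0,0,0,0,0,0,0]]]' 40
python3 -c "
from h import *
t=cap('top','t26');leaves(t);crop(t,130,270,240,420,4,'t26c')"
```

```text
clock: 61.63
tcp_pos: [0.5352, -0.084, 0.1994]
orientation: [[-0.047, 0.001, -0.999], [0.999, 0.0, -0.047], [0.0, -1.0, -0.001]]
wrist_force: [0.1, -0.1, 0.5]
gripper_width: 0.0428
px [310 172] c [ 0.6091 -0.2594] yaw -89.6 LxW 0.203 0.0498 fin [ 0.6089 -0.2274]
px [371 193] c [ 0.5078 -0.3617] yaw -8.4 LxW 0.1312 0.0517 fin [ 0.4761 -0.357 ]
px [311 194] c [ 0.5136 -0.2162] yaw -83.3 LxW 0.1053 0.1007 fin [ 0.5098 -0.1844]
px [285 204] c [ 0.5008 -0.1202] yaw -9.1 LxW 0.0743 0.0676 fin [ 0.4692 -0.1151]
px [285 227] c [ 0.4278 -0.2492] yaw -89.7 LxW 0.33 0.0949 fin [ 0.4276 -0.2172]
```

View pics/t26c.png

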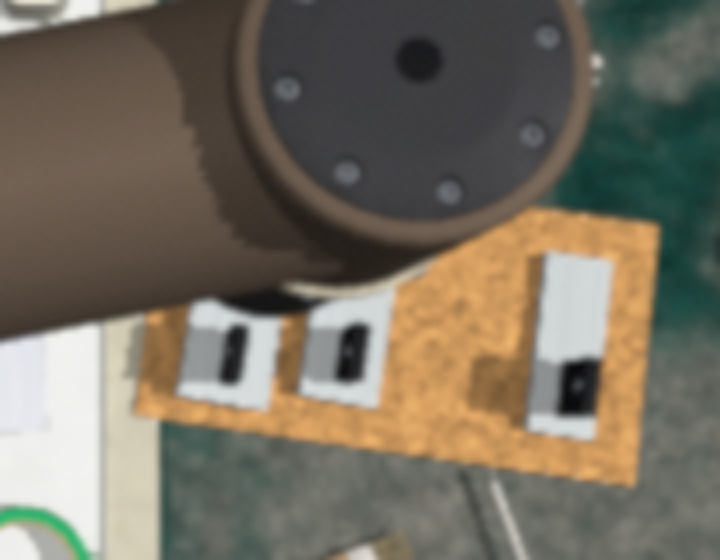

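All three other leaves lie flat on the mat, and the robot is clear of everything. Handing in.

```bash
python3 -c "
from rig import manip
print(manip.close_job())"
```

```text
the job is handed in; nothing more can be done
None
```

The job is done and handed in at about 62 s. `leaf_a` (6 mm) is the thickest leaf that goes under, so it was left lying in the gate.

- **Offcuts:** two were on the table. I swept both into the catch tray with the scraper, and the last pictures show them in the tray with the slab clear. The scraper is standing back at its original place on the bench.
- **`leaf_a` (6 mm):** it went under freely, and I took it out again. I later put it back in the gate; the last pictures show it flat and centred, with its nose visible beyond the bar.
- **`leaf_b` (10 mm):** it came up against the gate's front face and would not go under. It stopped at the same place in two held pushes. In a third push from behind the fin, with nothing holding it up or down, it did not move at 56 N. `leaf_c` and `leaf_d` are thicker, so I did not try them.
- **Mat:** `leaf_b`, `leaf_c` and `leaf_d` lie flat on the gauge mat.

Three things did not go smoothly or disagreed:
- `leaf_b` was knocked about 4 cm during the run. I measured it again before picking it up and put it back near its original place.
- My first grasp of `leaf_b` at 100 N closed to zero width without lifting it. The leaf had not moved, and gripping at 40 N worked.
- The pictures alone were too coarse to read the gate opening. My rough estimates came out between about 5 and 14 mm, so the result rests on the push tests.

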